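# Knock the manipulator post out of its sleeve and stand it in the tapered socket

## Robot

A 7-joint arm with a two-finger parallel gripper is mounted at the origin on the work surface. World frame = base frame: x ahead of the robot, y to its left, z up, the work surface at z = 0. Lengths are in m, angles in rad, forces in N, time in s.
With the tool pointing down it reaches from about 0.4 to 0.9 m from the base axis. Payload 5.5 kg.
Tool frame: the origin (TCP) lies at the very end of the fingers, on their centre line; the grasp point (between the pads) lies 19 mm behind it (arm.hold_point_z is the z of the grasp point in the tool frame, in m); z points along the fingers, y is the direction in which the jaws open and shut (so a half turn about z gives the same grasp; the last joint's range is limited). The gripper opens to 85 mm and grips with 20 to 120 N. Pads are 22 mm wide; open, the fingers measure 114 mm over their backs; the gripper's body (76 mm by 85 mm) begins 54 mm behind the grasp point. The pads swing forward as they close: fully open they stand 13 mm farther back than shut.
Start: joints at [-0.888, 0.501, -0.427, 1.55, 0.221, 1.138, -0.21], TCP at [0.265, 0.594, 0.231] pointing down, gripper open.
Joint ranges: [-2.88, 2.88], [-0.31, 2.03], [-1.54, 1.56], [0.2, 2.42], [-1.41, 4.55], [0.19, 2.02], [-2.57, 2.57]. Speed limits (rad/s): [2.57, 2.57, 3.14, 3.14, 3.14, 3.14, 3.14].

## Interface

Orientations are given as [roll, pitch, yaw] about the fixed x, y, z axes, in that order (R = Rz(yaw) Ry(pitch) Rx(roll)).
In Python, from workcell import arm gives the robot as it stands.
- The arm moves only by the tool send_rows, never from a script. Its argument "deltas" is a list of rows, each an object of numbers: "x", "y", "z": the shift along the tool's x, y, z in mm; "spin": the turn about the tool's z in degrees. In form: [{"x": .., "y": .., "z": .., "spin": ..}, ...]. A call has 1 to 12 rows; each row shifts and turns the commanded pose from where the row before left it, along the tool's axes as they then stand; what a row does not reach is not made up. A row lasts 1/12 s, in which the tool goes at most 41.7 mm and 7.16 degrees, less where a joint would pass 70% of its speed; a pose out of reach is approached as far as the arm can. A call is refused whole if a number of a shift passes 41.7 or a number of a turn 7.16, either way. A call with a gripper value outside its range is refused whole. "hand" is the gripper command: -1 is fully open, 1 is shut, values between are in proportion, set as the call begins (left out, the last holds). The fingers move at their own pace and stop on an object; "squeeze" is the grip in N (left out, the last holds). Time passes only in rows, so rows that do not move let the fingers close. It gives the time, the measured TCP pose, the force and the opening at its end, in the units of the state.
- arm.get_state(): the state, without advancing time (a new reading comes with each control period).
- arm.grab_frame(name): name is "side" or "top" or "wrist"; returns the picture (480x640x3 uint8, red, green, blue); there is no depth.
- arm.calibration(name): a dict with "intrinsics" (3x3 intrinsics, pixels), "rvec" (rotation vector, rad) and "tvec" (3), from world to camera coordinates, as OpenCV has them. Camera axes: x right, y down, z forward; pixel columns grow to the right and rows downward; lengths in m; the calibration is good to about 2 mm. A picture is of the moment at which its call begins: read the wrist's pose just before it. calibration takes no time and is no camera call; for the wrist camera it gives the pose at the moment of the call.
- arm.close_job(): hands the job in, once; it reports no verdict.
The state is a dict: "clock": time; "qpos": joint angles; "joint_vel": joint speeds; "joint_torque": joint torques, N m; "tcp_pos": TCP position; "ee_rot": TCP orientation; "force": force on the tool from outside, world axes, zero at the start; "torque": the same for the moment, N m; "finger_gap": finger opening in m.
Only numpy, scipy, OpenCV 4.12 (cv2) and the standard library are available. Lean on these libraries where they do the work, as an engineer would, in place of code of your own. Each camera call takes 0.05 s, during which the arm holds its last target.

## Task

The micromanipulator post is sunk in its storage sleeve: push the sleeve's rod fully in so that the taper comes out, draw the post out by the taper, and lay it on the slanted rest, taper end low against the stop, letting go of it there so that you can take it again by the head. Then stand it upright in the tapered socket of the manipulator base, keeping hold of it until the taper is fully home, and let go. Leave the other loose things on the bench where they are.

Things in the scene. Friction and masses are not known exactly. Their poses are not given: they have to be found in the camera images.
- sleeve: White fixed storage sleeve, 70 wide x 80.5 mm high, from x = -100 to x = +70 mm; origin on the bench under the bore axis. Its +x points out of the open mouth, the way the post comes out. Square bore 39 mm wide along x, axis 55 mm above the bench (bore floor 37 mm); a 20 mm wide slot along the roof shows the post inside.
- sleeve_mouth (a point): Centre of the sleeve's open mouth (blue edged), on the bore axis, 55 mm above the bench.
- ejector_knob (a point): Centre of the rear face of the blue push knob (disc 32 mm diameter, 10 mm thick) on the end of the steel rod (10 mm diameter) that passes through the hole in the sleeve's back wall; on the bore axis, 55 mm above the bench, about 200 mm behind the sleeve's origin at the start. Push this face along the sleeve's +x.
- ejector (a joint): Travel of the push rod along the sleeve's +x, m: 0 to 0.004 at the start, 0.078 fully in. Rubs with about 5 N and stays where left. Its inner end (x = -0.088 + travel in the sleeve's frame) pushes on the post's head; fully in, the post's small end stands 55 mm out of the mouth: the taper and 5 mm of the body are exposed, the rest of the body is still in the bore.
- post_mid (a point): Middle of the loose post, on its axis (67.5 mm from either end). Post 135 mm long, 0.2 to 0.33 kg: bright steel taper 50 mm long, diameter 14 mm at the small end growing to 28 mm, then an aluminium cylinder 85 mm long, 36 mm diameter, with a thin blue ring near the taper and a black grip band at the head. Its z axis points from the small end to the head.
- post_tip (a point): Centre of the flat small end of the post's taper; axes as post_mid. At the start the post lies in the sleeve, this end 8 to 17 mm inside the mouth, head towards the rod. The flat shoulder where the 36 mm body meets the taper (50 mm from this end) overhangs the taper by 4 mm all round.
- rest: Fixed slanted rest: dark base plate 150 (its x) x 70 x 10 mm, origin at its underside's centre. A blue V trough (90 degrees, about 50 mm wide) and a grey stop plate hold the post at 45 degrees in the rest's x-z plane: small end low, on the stop, at x = +45, z = 40 mm; head end at x = -50, z = 135 mm.
- rest_seat (a point): Where post_mid lies when the post is in the rest: x = -2.7, y = 0, z = 87.7 mm in the rest's frame. The trough bears the post's body from below, only between 56 and 90 mm from the small end, so taper and head are free for fingers on both sides; the post is lowered into it at right angles to its own axis or straight down.
- socket: Fixed manipulator base: dark steel plate 100 x 100 x 12 mm, origin at the centre of its underside, with a brass conical cup in the middle, 62 mm high over the bench, 45 mm outer diameter at its rim.
- socket_mouth (a point): Centre of the cup's mouth, 62 mm above the bench. The tapered bore, 29 mm wide here and 15 mm at the bottom 50 mm lower, matches the post's taper with about 0.6 mm play all round. Fully home the post's shoulder sits on the rim and its small end is 50 mm below this point.
- dish: Bystander: glass culture dish, 54 mm diameter, 13 mm high; point at the centre of its underside.
- wellplate: Bystander: white well plate 86 x 128 x 14 mm; point at the centre of its underside.
- frame: Bystander: flat black stage frame 110 x 158 x 7 mm; point at the centre of its underside.
- tipbox: Bystander: blue box with clear lid 80 x 120 x 62 mm; point at the centre of its underside.
- amber: Bystander: amber bottle, 56 mm diameter, 110 mm high; point at the centre of its underside.
- oil: Bystander: small white bottle, 28 mm diameter, 55 mm high; point at the centre of its underside.
- objective: Bystander: brass lens barrel, 30 mm diameter, 45 mm high, standing; point at the centre of its underside.
- driver_grip (a point): Bystander: screwdriver with black handle, 160 mm long, lying; point on its handle.
Not all that is in view belongs to the job. Of the things that look like the part that bears post_mid, the middle-sized one is meant.

How it is judged:
By the outcome, as a careful person would: the job done as asked, in the order asked, and still so for the second after the job is handed in, with the robot touching nothing.
It also fails if it takes over 72 s, if anything falls off the work surface, if the arm or the gripper's body presses on something with over 40 N, if the wrist force passes 120 N, or if a joint passes its speed limit or range.

## Working session

There is one attempt and no reset: what is moved stays moved. The work goes in short steps, Python scripts to look and compute and a tool call to move; the robot and the scene stay as the last step left them, time stands still between calls to the robot, and variables do not carry over. Pictures are saved under pics/ and viewed, and the job is handed in when it is done.

Besides the shell and the picture viewer there is one more tool, called after "Call:" as name(argument=value, ...), one argument or row to a line, values as JSON. send_rows: Moves the arm, as the interface text tells. Its arguments: {"type":"object","properties":{"deltas":{"type":"array"},"hand":{"type":"number"},"squeeze":{"type":"number"}},"required":["deltas"]}

```bash
ls; mkdir -p pics
python3 - <<'E'
from workcell import arm
import cv2
s=arm.get_state();print(s)
for n in ["side","top","wrist"]:
    im=arm.grab_frame(n);cv2.imwrite(f"pics/{n}0.png",im[:,:,::-1])
    print(n,arm.calibration(n))
print(arm.hold_point_z)
E
```

```text
pics
{'clock': 0.0, 'qpos': array([-0.88777945,  0.50184978, -0.42676951,  1.55147848,  0.2207975 ,
        1.13828458, -0.21032498]), 'joint_vel': array([ 5.92718323e-04,  1.29862324e-03,  8.29053788e-04, -1.18186825e-03,
        1.03510740e-03, -8.89081435e-04, -2.22199265e-05]), 'joint_torque': array([ 8.80004936e-04, -5.69530356e+01, -5.81571579e+00, -2.80932623e+01,
        1.07044046e-02,  1.23675077e-02,  3.18370653e-06]), 'tcp_pos': array([0.26469876, 0.59288999, 0.23024437]), 'ee_rot': array([-3.13962780e+00, -5.87061856e-05,  2.72179118e+00]), 'force': array([ 0.51599195,  0.06496419, -0.46631302]), 'torque': array([ 0.03798056, -0.01827632, -0.01198717]), 'finger_gap': 0.08532784693577943}
side {'intrinsics': array([[509.72066674,   0.        , 321.45333395],
       [  0.        , 509.72066674, 253.75479419],
       [  0.        ,   0.        ,   1.        ]]), 'rvec': array([ 2.15395637, -0.76217464,  0.37640061]), 'tvec': array([-0.35746778,  0.25488048,  0.90289626])}
top {'intrinsics': array([[553.97720183,   0.        , 312.16522696],
       [  0.        , 553.97720183, 235.43314233],
       [  0.        ,   0.        ,   1.        ]]), 'rvec': array([ 2.1493389 , -2.18956452,  0.14234026]), 'tvec': array([-0.01047103,  0.48430566,  1.2647293 ])}
wrist {'intrinsics': array([[405.74587457,   0.        , 321.89607989],
       [  0.        , 405.74587457, 240.28344477],
       [  0.        ,   0.        ,   1.        ]]), 'rvec': array([-2.39775135, -1.55645824, -0.25109358]), 'tvec': array([-0.64827518, -0.04193929,  0.38163453])}
-0.0187
```

View pics/side0.png

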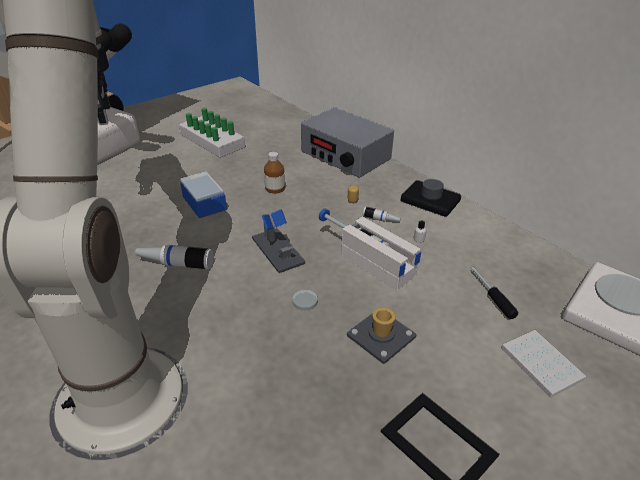

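View pics/top0.png

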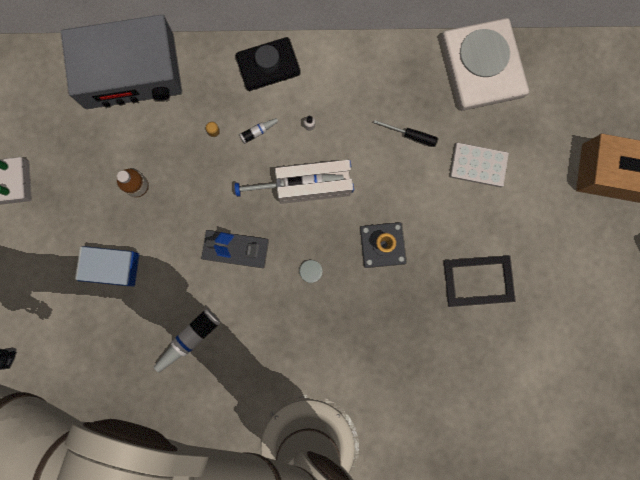

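View pics/wrist0.png

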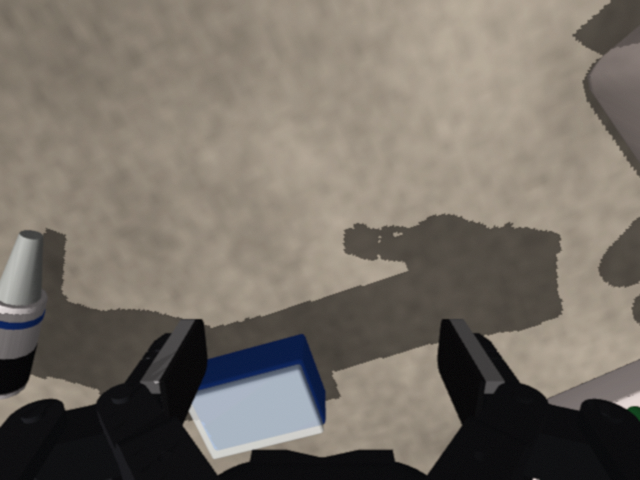

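```bash
cat > h.py <<'E'
from workcell import arm
import numpy as np, cv2
def px2w(cal,uv,z):
    K=cal["intrinsics"];R=cv2.Rodrigues(cal["rvec"])[0];t=np.array(cal["tvec"])
    c=-R.T@t; d=R.T@np.linalg.inv(K)@np.array([uv[0],uv[1],1.])
    return c+d*(z-c[2])/d[2]
def w2px(cal,P):
    P=np.atleast_2d(np.array(P,float))
    return cv2.projectPoints(P,cal["rvec"],cal["tvec"],cal["intrinsics"],None)[0].reshape(-1,2)
def crop(im,u0,v0,u1,v1,k,name):
    c=cv2.resize(im[v0:v1,u0:u1],None,fx=k,fy=k,interpolation=cv2.INTER_CUBIC)
    cv2.imwrite("pics/"+name,c)
E
python3 - <<'E'
from h import *
a=cv2.imread("pics/top0.png");crop(a,190,110,420,280,3.4,"tc.png")
b=cv2.imread("pics/side0.png");crop(b,240,180,430,370,3.1,"sc.png")
E
```

```text
(no output)
```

View pics/tc.png

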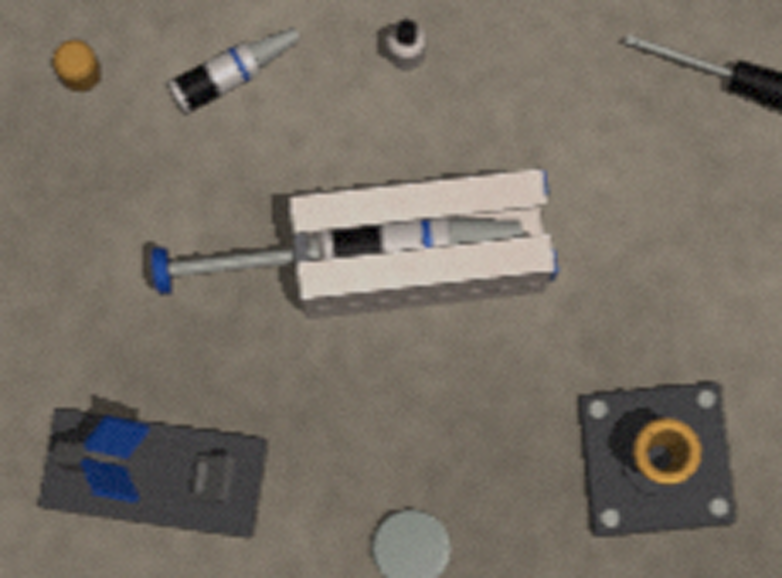

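View pics/sc.png

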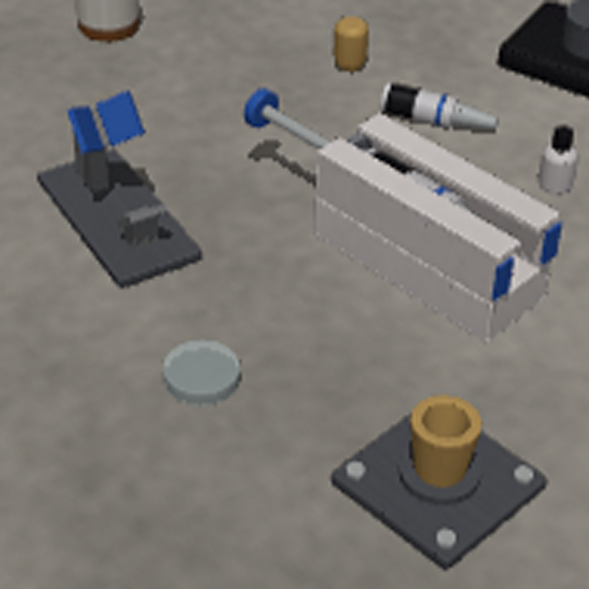

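Run:
```python
from h import *
c=arm.calibration("top")
def g(p,z): return px2w(c,(p[0]/3.4+190-0.35,p[1]/3.4+110-.35),z)[:2]
S=np.array([g(p,.0805) for p in [(292,197),(546,170),(555,272),(302,298)]])
print("sleeve",S.round(4)); d=(S[1]+S[2]-S[0]-S[3])/2;print("len",np.linalg.norm(d),"yaw",np.arctan2(d[1],d[0]))
ctr=S.mean(0);u=d/np.linalg.norm(d);print("origin",ctr+u*.015,"mouth",ctr+u*.085)
k=g((162,270),.055);print("knob",k, (k-(ctr+u*.015))@u, (k-ctr)@np.array([-u[1],u[0]]))
R=np.array([g(p,.010) for p in [(55,408),(267,437),(250,537),(38,505)]]);d=(R[1]+R[2]-R[0]-R[3])/2
print("rest",R.round(4),R.mean(0),np.linalg.norm(d),np.arctan2(d[1],d[0]))
Q=np.array([g(p,.012) for p in [(578,396),(720,382),(735,522),(592,536)]]);print("socket",Q.mean(0),g((668,450),.062))
```

```text
sleeve [[ 0.6343  0.0615]
 [ 0.6501 -0.1086]
 [ 0.5806 -0.1127]
 [ 0.5658  0.0557]]
len 0.1699495557433295 yaw -1.4808529917999662
origin [ 0.60905018 -0.04095058] mouth [ 0.61533773 -0.11066763]
knob [0.59140909 0.15128239] -0.19304049914240656 -0.0003030119768212894
rest [[0.5043 0.2312]
 [0.4814 0.0843]
 [0.4122 0.0967]
 [0.437  0.2427]] [0.45871385 0.16371547] 0.14838839440268353 -1.732207798617017
socket [ 0.46122777 -0.18588949] [ 0.46210017 -0.18668651]
```

```bash
cat > plan.py <<'E'
from h import *
import sys,json
def plan(target,yaw,n,p0=None,y0=None,nd=1):
    s=arm.get_state()
    p=np.array(s["tcp_pos"] if p0 is None else p0,float); y=s["ee_rot"][2] if y0 is None else y0
    target=np.array(target,float)
    dy=(yaw-y+np.pi)%(2*np.pi)-np.pi
    rows=[]
    for i in range(n):
        d=(target-p)/(n-i); c,sn=np.cos(y),np.sin(y)
        v=np.array([c*d[0]+sn*d[1], sn*d[0]-c*d[1], -d[2]])*1000
        v=v.round(nd); sp=round(-np.degrees(dy)/n,2)
        rows.append({"x":v[0],"y":v[1],"z":v[2],"spin":sp})
        v/=1000
        p=p+np.array([c*v[0]+sn*v[1], sn*v[0]-c*v[1], -v[2]]); y-=np.radians(sp)
    print(json.dumps(rows).replace('"spin": -0.0','"spin": 0').replace('"spin": 0.0','"spin": 0')); print("end",p.round(4),round(y,4), "max",max(max(abs(r["x"]),abs(r["y"]),abs(r["z"])) for r in rows))
E
python3 - <<'E'
from plan import *
c=arm.calibration("top")
print("amber",px2w(c,(124,175),.11),"obj",px2w(c,(212,128),.045),"oil",px2w(c,(309,118),.055),"dish",px2w(c,(311,271),.013))
plan([.587,.215,.200],1.661,12)
print(w2px(c,[.587,.21,0.1]))
E
```

```text
amber [0.61577321 0.39352842 0.11      ] obj [0.74023793 0.2112028  0.045     ] oil [ 0.75783582 -0.016945    0.055     ] dish [ 0.40192336 -0.01534724  0.013     ]
[{"x": -37.4, "y": -17.8, "z": 2.5, "spin": 5.07}, {"x": -38.8, "y": -14.5, "z": 2.5, "spin": 5.07}, {"x": -39.9, "y": -11.0, "z": 2.5, "spin": 5.07}, {"x": -40.7, "y": -7.4, "z": 2.6, "spin": 5.07}, {"x": -41.2, "y": -3.8, "z": 2.5, "spin": 5.07}, {"x": -41.4, "y": -0.1, "z": 2.6, "spin": 5.07}, {"x": -41.3, "y": 3.6, "z": 2.5, "spin": 5.07}, {"x": -40.8, "y": 7.2, "z": 2.6, "spin": 5.07}, {"x": -40.0, "y": 10.7, "z": 2.5, "spin": 5.07}, {"x": -38.9, "y": 14.2, "z": 2.6, "spin": 5.07}, {"x": -37.4, "y": 17.6, "z": 2.5, "spin": 5.07}, {"x": -35.7, "y": 20.9, "z": 2.6, "spin": 5.07}]
end [0.587 0.215 0.2  ] 1.66 max 41.4
[[208.36715068 187.42490925]]
```

Run:
```python
from plan import *
plan([.587,.220,.200],1.661,18)
```

```text
[{"x": -24.8, "y": -11.6, "z": 1.7, "spin": 3.38}, {"x": -25.4, "y": -10.2, "z": 1.7, "spin": 3.38}, {"x": -26.0, "y": -8.6, "z": 1.7, "spin": 3.38}, {"x": -26.5, "y": -7.1, "z": 1.7, "spin": 3.38}, {"x": -26.8, "y": -5.5, "z": 1.7, "spin": 3.38}, {"x": -27.1, "y": -3.9, "z": 1.7, "spin": 3.38}, {"x": -27.3, "y": -2.3, "z": 1.7, "spin": 3.38}, {"x": -27.4, "y": -0.7, "z": 1.7, "spin": 3.38}, {"x": -27.4, "y": 0.9, "z": 1.7, "spin": 3.38}, {"x": -27.3, "y": 2.5, "z": 1.7, "spin": 3.38}, {"x": -27.1, "y": 4.1, "z": 1.7, "spin": 3.38}, {"x": -26.8, "y": 5.7, "z": 1.7, "spin": 3.38}, {"x": -26.4, "y": 7.3, "z": 1.7, "spin": 3.38}, {"x": -25.9, "y": 8.8, "z": 1.7, "spin": 3.38}, {"x": -25.3, "y": 10.4, "z": 1.7, "spin": 3.38}, {"x": -24.7, "y": 11.8, "z": 1.7, "spin": 3.38}, {"x": -24.0, "y": 13.3, "z": 1.6, "spin": 3.38}, {"x": -23.1, "y": 14.6, "z": 1.7, "spin": 3.38}]
end [0.587 0.22  0.2  ] 1.66 max 27.4
```

Call:
send_rows(
  deltas=[
    {"x": -24.8,"y": -11.6,"z": 1.7,"spin": 3.38},
    {"x": -25.4,"y": -10.2,"z": 1.7,"spin": 3.38},
    {"x": -26.0,"y": -8.6,"z": 1.7,"spin": 3.38},
    {"x": -26.5,"y": -7.1,"z": 1.7,"spin": 3.38},
    {"x": -26.8,"y": -5.5,"z": 1.7,"spin": 3.38},
    {"x": -27.1,"y": -3.9,"z": 1.7,"spin": 3.38},
    {"x": -27.3,"y": -2.3,"z": 1.7,"spin": 3.38},
    {"x": -27.4,"y": -0.7,"z": 1.7,"spin": 3.38},
    {"x": -27.4,"y": 0.9,"z": 1.7,"spin": 3.38},
  ],
  hand=1,
  squeeze=40,
)

```text
clock: 0.9
tcp_pos: [0.4267, 0.4057, 0.2157]
ee_rot: [-3.141, 0.0, 2.188]
force: [0.9, -0.6, -0.7]
finger_gap: -0.0001
```

Call:
send_rows(
  deltas=[
    {"x": -27.3,"y": 2.5,"z": 1.7,"spin": 3.38},
    {"x": -27.1,"y": 4.1,"z": 1.7,"spin": 3.38},
    {"x": -26.8,"y": 5.7,"z": 1.7,"spin": 3.38},
    {"x": -26.4,"y": 7.3,"z": 1.7,"spin": 3.38},
    {"x": -25.9,"y": 8.8,"z": 1.7,"spin": 3.38},
    {"x": -25.3,"y": 10.4,"z": 1.7,"spin": 3.38},
    {"x": -24.7,"y": 11.8,"z": 1.7,"spin": 3.38},
    {"x": -24.0,"y": 13.3,"z": 1.6,"spin": 3.38},
    {"x": -23.1,"y": 14.6,"z": 1.7,"spin": 3.38},
  ],
)

```text
clock: 1.65
tcp_pos: [0.5877, 0.2193, 0.2004]
ee_rot: [-3.141, 0.0, 1.657]
force: [0.3, 1.0, 0.1]
finger_gap: 0.0003
```

Run:
```python
from plan import *
s=arm.get_state();print(s["clock"],s["tcp_pos"],s["ee_rot"],s["qpos"].round(2),s["force"].round(1))
c=arm.calibration("wrist")
im=arm.grab_frame("wrist")[:,:,::-1].copy();cv2.imwrite("pics/w1.png",im)
np.save("w1.npy",c,allow_pickle=True)
R=cv2.Rodrigues(c["rvec"])[0];print("cam",-R.T@c["tvec"],R[2])
```

```text
1.65 [0.58766071 0.21929869 0.20042397] [-3.14101937e+00  1.40992811e-04  1.65716874e+00] [-0.34  0.46 -0.07  1.65  0.04  1.04 -0.34] [0.3 1.  0.1]
cam [0.58079587 0.30032288 0.34371607] [ 0.0257807  -0.31786069 -0.94778686]
```

View pics/w1.png

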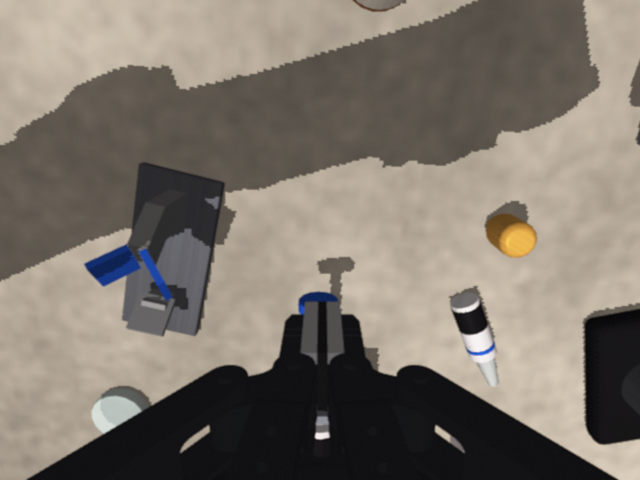

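Run:
```python
from plan import *
c=np.load("w1.npy",allow_pickle=True).item()
for z in (.055,.071):print("knob L,R,top",[px2w(c,p,z)[:2].round(4) for p in [(299,302),(338,302),(318,292)]])
R=np.array([px2w(c,p,.010)[:2] for p in [(140,163),(224,183),(197,335),(123,319)]]);print(R.round(4));print(np.diff(R,axis=0),)
print("tip fing",w2px(c,[arm.get_state()["tcp_pos"]]))
```

```text
knob L,R,top [array([0.5751, 0.1506]), array([0.6058, 0.1533]), array([0.5893, 0.1606])]
knob L,R,top [array([0.5754, 0.1589]), array([0.6044, 0.1614]), array([0.5888, 0.1683])]
[[0.4362 0.2418]
 [0.5047 0.2312]
 [0.4808 0.0843]
 [0.4124 0.0954]]
[[ 0.06849321 -0.01054092]
 [-0.02395989 -0.14691048]
 [-0.0683582   0.01108415]]
tip fing [[331.17139079 334.8723238 ]]
```

Call:
send_rows(
  deltas=[
    {"y": -1,"z": 25},
    {"z": 32},
    {"z": 32},
    {"z": 32},
    {"z": 22},
    {"z": 10},
    {"x": -10},
    {"x": -15},
    {"x": -12},
    {"x": -8},
    {"x": -4},
    {"x": -2},
  ],
)

```text
$.deltas[0]: bad value
```

Call:
send_rows(
  deltas=[
    {"x": -5},
    {"x": -5},
    {"x": -5},
    {"x": -5},
    {"x": -5},
    {"x": -5},
  ],
)

```text
$.deltas[0]: bad value
```

Run:
```python
from plan import *
s=arm.get_state();print(s["clock"],s["tcp_pos"],s["force"].round(1))
im=arm.grab_frame("top")[:,:,::-1].copy();crop(im,190,110,420,280,3.4,"t2.png")
im=arm.grab_frame("side")[:,:,::-1].copy();crop(im,240,150,430,290,4,"s2.png")
```

```text
1.7 [0.59194271 0.21217718 0.2000702 ] [ 3.9 -5.6 -0.3]
```

View pics/t2.png

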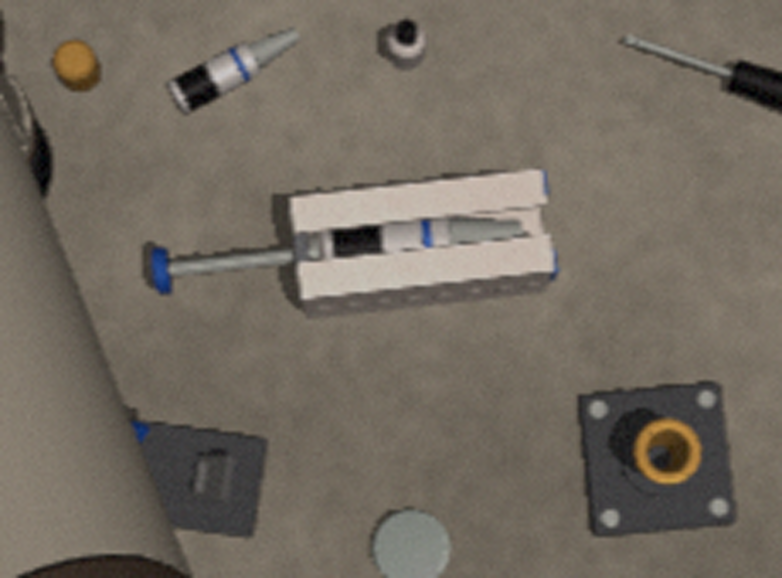

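View pics/s2.png

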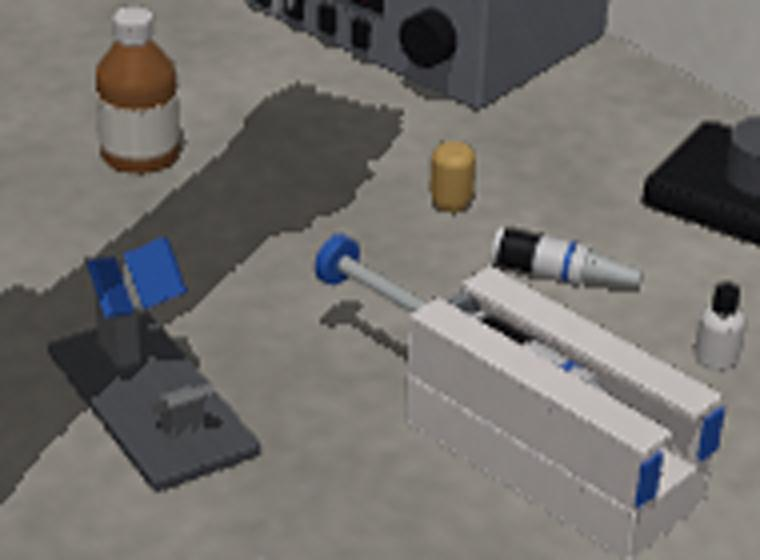

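Call:
send_rows(
  deltas=[
    {"x": 0,"y": 0,"z": 25,"spin": 0},
    {"x": 0,"y": 0,"z": 32,"spin": 0},
    {"x": 0,"y": 0,"z": 32,"spin": 0},
    {"x": 0,"y": 0,"z": 32,"spin": 0},
    {"x": 0,"y": 0,"z": 22,"spin": 0},
    {"x": 0,"y": 0,"z": 10,"spin": 0},
    {"x": 0,"y": 0,"z": 0,"spin": 0},
    {"x": 0,"y": 0,"z": 0,"spin": 0},
  ],
)

```text
clock: 2.47
tcp_pos: [0.5869, 0.2215, 0.0481]
ee_rot: [-3.141, -0.0, 1.661]
force: [0.4, -0.2, 0.8]
finger_gap: -0.0001
```

Call:
send_rows(
  deltas=[
    {"x": -10,"y": -1,"z": 0,"spin": 0},
    {"x": -14,"y": 0,"z": 0,"spin": 0},
    {"x": -12,"y": 0,"z": 0,"spin": 0},
    {"x": -8,"y": 0,"z": 0,"spin": 0},
    {"x": -5,"y": 0,"z": 0,"spin": 0},
    {"x": -5,"y": 0,"z": 0,"spin": 0},
    {"x": -5,"y": 0,"z": 0,"spin": 0},
    {"x": -5,"y": 0,"z": 0,"spin": 0},
    {"x": -5,"y": 0,"z": 0,"spin": 0},
    {"x": -5,"y": 0,"z": 0,"spin": 0},
  ],
)

```text
clock: 3.3
tcp_pos: [0.5929, 0.1514, 0.0485]
ee_rot: [3.14, -0.005, 1.664]
force: [-0.8, 8.5, 0.3]
finger_gap: 0.0001
```

Run:
```python
from plan import *
s=arm.get_state();print(s["clock"],s["tcp_pos"],s["force"].round(1))
im=arm.grab_frame("side")[:,:,::-1].copy();crop(im,240,150,430,290,4,"s2.png")
```

```text
3.3 [0.59291233 0.15144696 0.04852835] [-0.8  8.5  0.3]
```

View pics/s2.png

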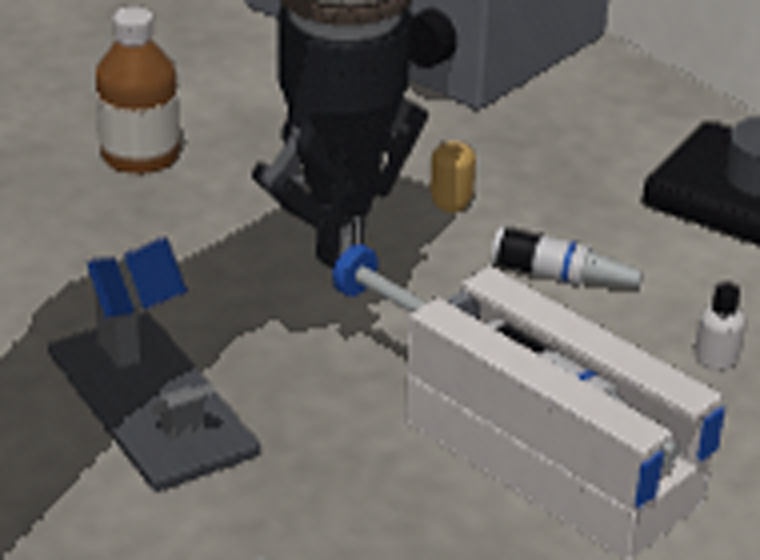

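Call:
send_rows(
  deltas=[
    {"x": -6,"y": 0,"z": 0,"spin": 0},
    {"x": -6,"y": 0,"z": 0,"spin": 0},
    {"x": -6,"y": 0,"z": 0,"spin": 0},
    {"x": -6,"y": 0,"z": 0,"spin": 0},
    {"x": -6,"y": 0,"z": 0,"spin": 0},
    {"x": -6,"y": 0,"z": 0,"spin": 0},
    {"x": -6,"y": 0,"z": 0,"spin": 0},
    {"x": -6,"y": 0,"z": 0,"spin": 0},
    {"x": -4,"y": 0,"z": 0,"spin": 0},
  ],
)

```text
clock: 4.1
tcp_pos: [0.598, 0.0991, 0.0485]
ee_rot: [3.139, -0.005, 1.663]
force: [-0.1, 8.0, 1.5]
finger_gap: -0.0001
```

Call:
send_rows(
  deltas=[
    {"x": -2,"y": 0,"z": 0,"spin": 0},
    {"x": -2,"y": 0,"z": 0,"spin": 0},
  ],
)

```text
clock: 4.27
tcp_pos: [0.5984, 0.0952, 0.0485]
ee_rot: [3.139, -0.004, 1.663]
force: [-1.1, 7.4, 1.5]
finger_gap: 0.0001
```

Call:
send_rows(
  deltas=[
    {"x": -2,"y": 0,"z": 0,"spin": 0},
    {"x": -1,"y": 0,"z": 0,"spin": 0},
  ],
)

```text
clock: 4.43
tcp_pos: [0.5986, 0.0923, 0.0485]
ee_rot: [3.139, -0.004, 1.663]
force: [-0.5, 10.1, 1.3]
finger_gap: -0.0
```

Call:
send_rows(
  deltas=[
    {"x": -1,"y": 0,"z": 0,"spin": 0},
    {"x": 0,"y": 0,"z": 0,"spin": 0},
  ],
)

```text
clock: 4.6
tcp_pos: [0.5987, 0.0923, 0.0485]
ee_rot: [3.139, -0.005, 1.664]
force: [-0.3, 9.2, 1.4]
finger_gap: 0.0001
```

Call:
send_rows(
  deltas=[
    {"x": -1,"y": 0,"z": 0,"spin": 0},
    {"x": 0,"y": 0,"z": 0,"spin": 0},
  ],
)

```text
clock: 4.77
tcp_pos: [0.5986, 0.0923, 0.0485]
ee_rot: [3.139, -0.006, 1.665]
force: [-0.5, 10.1, 1.6]
finger_gap: 0.0001
```

Call:
send_rows(
  deltas=[
    {"x": -3,"y": 0,"z": 0,"spin": 0},
    {"x": -2,"y": 0,"z": 0,"spin": 0},
    {"x": 0,"y": 0,"z": 0,"spin": 0},
  ],
)

```text
clock: 5.02
tcp_pos: [0.5986, 0.0922, 0.0486]
ee_rot: [3.139, -0.011, 1.668]
force: [-1.8, 18.3, 1.2]
finger_gap: 0.0001
```

Run:
```python
from plan import *
s=arm.get_state();print(s["clock"],s["tcp_pos"],s["force"].round(1))
im=arm.grab_frame("side")[:,:,::-1].copy();crop(im,280,170,440,290,5,"s3.png")
im=arm.grab_frame("top")[:,:,::-1].copy();crop(im,190,110,420,280,3.4,"t3.png")
```

```text
5.0167 [0.59863735 0.09222373 0.04862267] [-1.8 18.3  1.2]
```

View pics/s3.png

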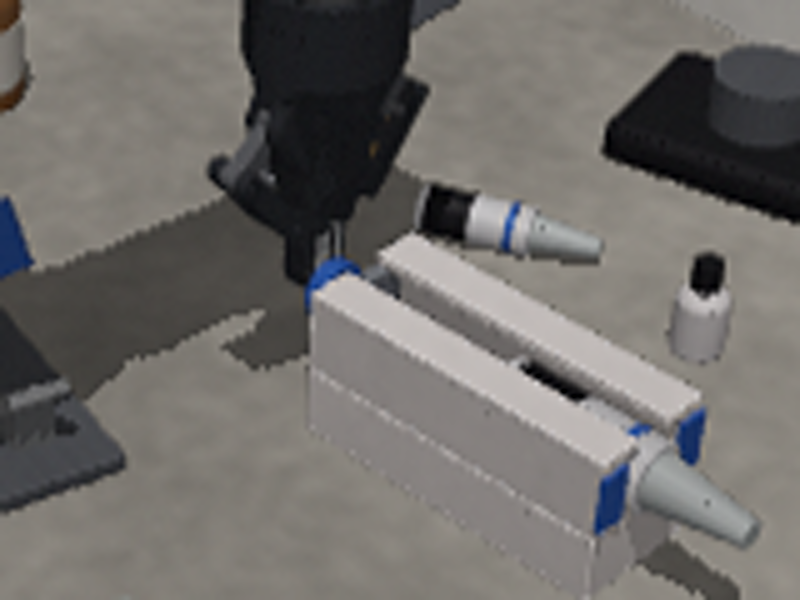

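View pics/t3.png

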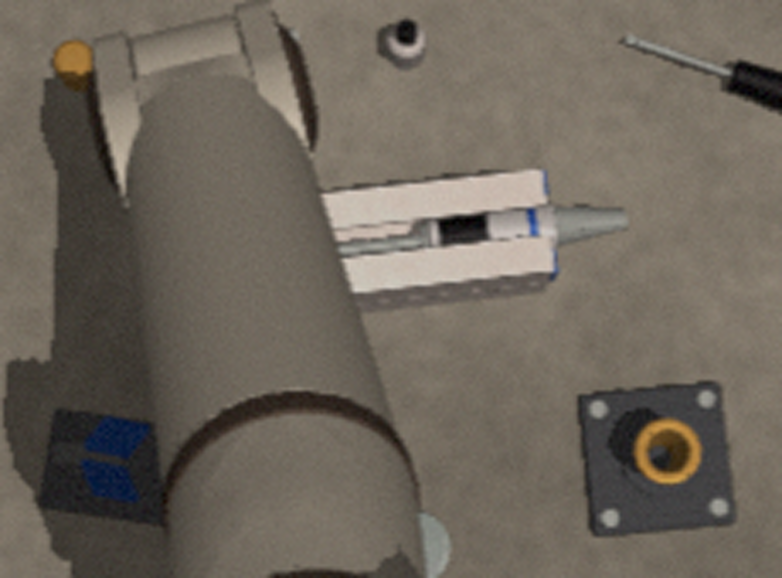

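Run:
```python
from plan import *
c=arm.calibration("top")
t=px2w(c,(627/3.4+190-.35,218/3.4+110-.35),.055);print(t)
u=np.array([np.cos(-1.481),np.sin(-1.481)]);o=np.array([.609,-.041])
print((t[:2]-o)@u,(t[:2]-o)@np.array([-u[1],u[0]]))
print("tool wrt knob", (np.array([.5986,.0922])-o)@u, "grip",o+u*.101)
```

```text
[ 0.6222623  -0.16526667  0.055     ]
0.12495530534411434 0.0020651662264772157
tool wrt knob -0.1335959668890001 grip [ 0.61805725 -0.14159307]
```

Call:
send_rows(
  deltas=[
    {"x": 10,"y": 0,"z": 0,"spin": 0},
    {"x": 15,"y": 0,"z": -10,"spin": 0},
    {"x": 5,"y": 0,"z": -30,"spin": 0},
    {"x": 0,"y": 0,"z": -35,"spin": 0},
    {"x": -10,"y": 0,"z": -30,"spin": 0},
    {"x": -25,"y": 0,"z": -20,"spin": 0},
    {"x": -35,"y": 0,"z": -15,"spin": 0},
    {"x": -35,"y": 0,"z": 0,"spin": 0},
    {"x": -35,"y": 0,"z": 0,"spin": 0},
    {"x": -35,"y": 0,"z": 0,"spin": 0},
    {"x": -10,"y": 0,"z": 0,"spin": 0},
    {"x": 0,"y": 0,"z": 0,"spin": 0},
  ],
  hand=-1,
)

```text
clock: 6.12
tcp_pos: [0.6121, -0.0794, 0.1885]
ee_rot: [-3.142, 0.003, 1.652]
force: [0.2, -0.2, -0.3]
finger_gap: 0.0853
```

Run:
```python
from plan import *
s=arm.get_state();c=arm.calibration("wrist");print(s["tcp_pos"],s["ee_rot"])
im=arm.grab_frame("wrist")[:,:,::-1].copy();cv2.imwrite("pics/w4.png",im);np.save("w4.npy",c,allow_pickle=True)
print(w2px(c,[[.622,-.165,.055],[.618,-.115,.055]]))
```

```text
[ 0.61209318 -0.07937641  0.18848764] [-3.14153071  0.00316192  1.65215875]
[[325.95152855 330.18603832]
 [326.28418684 270.73355778]]
```

View pics/w4.png

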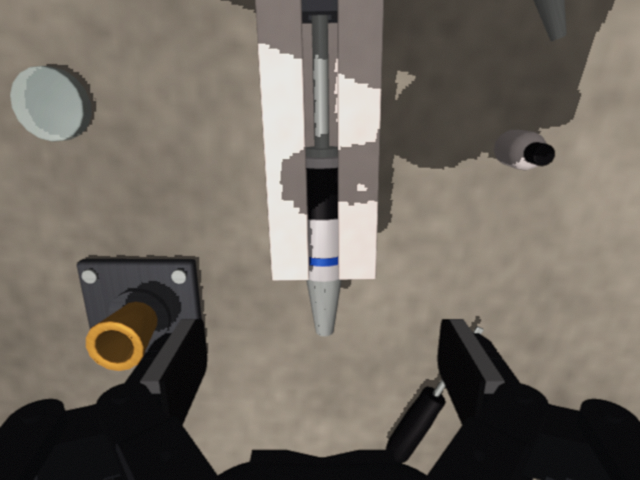

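Run:
```python
from plan import *
c=np.load("w4.npy",allow_pickle=True).item()
print("mouth",px2w(c,(272,280),.0805),px2w(c,(375,278),.0805),"tip",px2w(c,(325,334),.055),"base",px2w(c,(324.5,282),.060),"ring",px2w(c,(324,262),.073))
print("sock",px2w(c,(116,344),.062))
o=np.array([.609,-.041]);u=np.array([np.cos(-1.481),np.sin(-1.481)])
plan([*(o+u*.101),.16],1.661,6)
```

```text
mouth [ 0.58085172 -0.11397581  0.0805    ] [ 0.65005839 -0.10680136  0.0805    ] tip [ 0.62154721 -0.16845176  0.055     ] base [ 0.61723168 -0.12190086  0.06      ] ring [ 0.6150782  -0.10104124  0.073     ]
sock [ 0.46171256 -0.18613325  0.062     ]
[{"x": -11.0, "y": 0.0, "z": 4.7, "spin": 05}, {"x": -11.0, "y": 0.0, "z": 4.7, "spin": 05}, {"x": -11.0, "y": 0.0, "z": 4.7, "spin": 05}, {"x": -11.0, "y": 0.0, "z": 4.7, "spin": 05}, {"x": -11.1, "y": 0.1, "z": 4.8, "spin": 05}, {"x": -11.0, "y": 0.0, "z": 4.7, "spin": 05}]
end [ 0.618  -0.1416  0.16  ] 1.6609 max 11.1
```

Call:
send_rows(
  deltas=[
    {"x": -11,"y": 0,"z": 5,"spin": 0},
    {"x": -11,"y": 0,"z": 5,"spin": 0},
    {"x": -11,"y": 0,"z": 5,"spin": 0},
    {"x": -11,"y": 0,"z": 5,"spin": 0},
    {"x": -11,"y": 0,"z": 5,"spin": 0},
    {"x": -5,"y": 0,"z": 5,"spin": 0},
    {"x": 0,"y": 0,"z": 0,"spin": 0},
    {"x": 0,"y": 0,"z": 0,"spin": 0},
  ],
)

```text
clock: 6.83
tcp_pos: [0.6173, -0.1334, 0.1571]
ee_rot: [-3.14, -0.001, 1.659]
force: [-0.1, 0.3, 0.7]
finger_gap: 0.0855
```

Run:
```python
from plan import *
s=arm.get_state();print(s["tcp_pos"],s["ee_rot"])
plan([.6181,-.1425,.046],1.661,6)
```

```text
[ 0.61732074 -0.13344454  0.15705023] [-3.14035098e+00 -5.98384321e-04  1.65904507e+00]
[{"x": -1.5, "y": -0.0, "z": 18.5, "spin": 02}, {"x": -1.5, "y": -0.0, "z": 18.5, "spin": 02}, {"x": -1.5, "y": -0.0, "z": 18.5, "spin": 02}, {"x": -1.5, "y": -0.0, "z": 18.5, "spin": 02}, {"x": -1.5, "y": -0.0, "z": 18.5, "spin": 02}, {"x": -1.6, "y": -0.0, "z": 18.6, "spin": 02}]
end [ 0.6181 -0.1425  0.046 ] 1.6611 max 18.6
```

Call:
send_rows(
  deltas=[
    {"x": -3,"y": 0,"z": 20,"spin": 0},
    {"x": -3,"y": 0,"z": 30,"spin": 0},
    {"x": -3,"y": 0,"z": 30,"spin": 0},
    {"x": 0,"y": 0,"z": 22,"spin": 0},
    {"x": 0,"y": 0,"z": 12,"spin": 0},
    {"x": 0,"y": 0,"z": 0,"spin": 0},
    {"x": 0,"y": 0,"z": 0,"spin": 0},
  ],
)

```text
clock: 7.42
tcp_pos: [0.6188, -0.1413, 0.044]
ee_rot: [-3.141, -0.001, 1.661]
force: [-0.6, -0.3, -0.3]
finger_gap: 0.0855
```

Call:
send_rows(
  deltas=[
    {"x": 0,"y": 0,"z": 0,"spin": 0},
    {"x": 0,"y": 0,"z": 0,"spin": 0},
    {"x": 0,"y": 0,"z": 0,"spin": 0},
    {"x": 0,"y": 0,"z": 0,"spin": 0},
    {"x": 0,"y": 0,"z": 0,"spin": 0},
    {"x": 0,"y": 0,"z": 0,"spin": 0},
    {"x": 0,"y": 0,"z": 0,"spin": 0},
    {"x": 0,"y": 0,"z": 0,"spin": 0},
  ],
  hand=1,
  squeeze=80,
)

```text
clock: 8.08
tcp_pos: [0.6189, -0.1425, 0.0443]
ee_rot: [3.141, 0.0, 1.66]
force: [-0.5, -1.3, 2.7]
finger_gap: 0.0188
```

Run:
```python
from plan import *
s=arm.get_state();print(s["tcp_pos"],s["ee_rot"],s["finger_gap"],s["torque"])
im=arm.grab_frame("side")[:,:,::-1].copy();crop(im,340,200,460,290,6,"s5.png")
im=arm.grab_frame("wrist")[:,:,::-1].copy();crop(im,200,150,440,350,3,"w5.png")
```

```text
[ 0.61892353 -0.14250398  0.04429834] [3.14081877e+00 4.43637544e-04 1.65974639e+00] 0.018818119041147347 [-0.07225611  0.15028581  0.02096764]
```

View pics/s5.png

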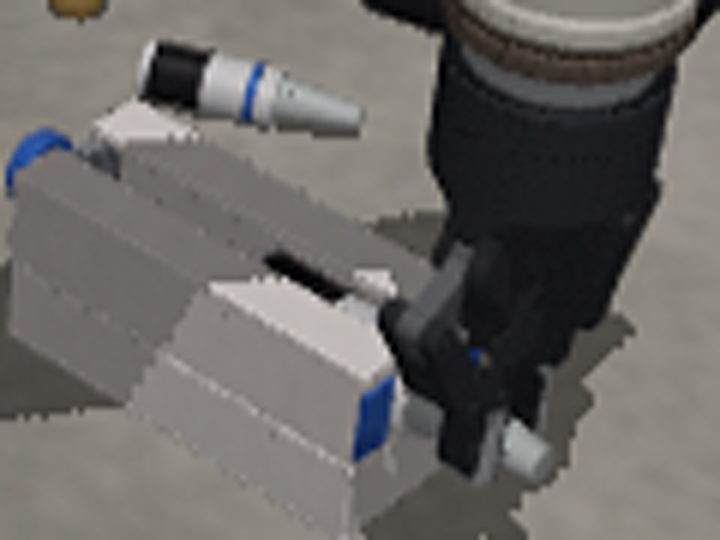

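View pics/w5.png

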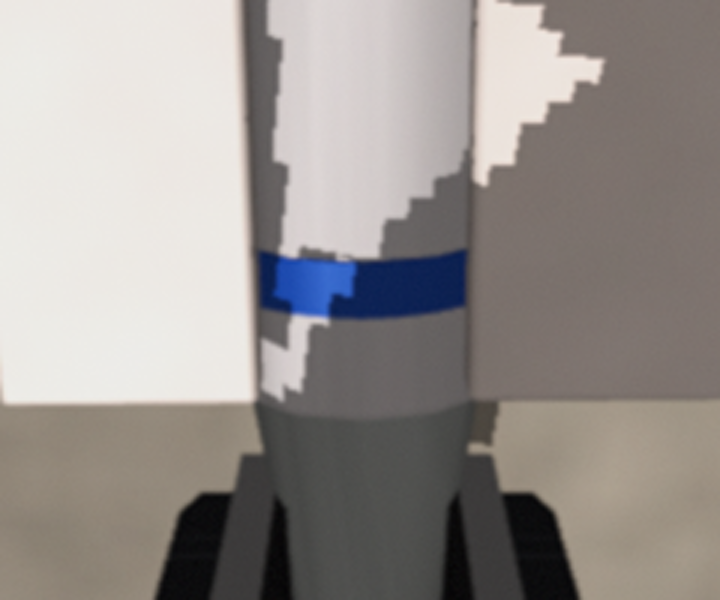

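Call:
send_rows(
  deltas=[
    {"x": -3,"y": 0,"z": 0,"spin": 0},
    {"x": -6,"y": 0,"z": 0,"spin": 0},
    {"x": -8,"y": 0,"z": 0,"spin": 0},
    {"x": -8,"y": 0,"z": 0,"spin": 0},
    {"x": -8,"y": 0,"z": 0,"spin": 0},
    {"x": -8,"y": 0,"z": 0,"spin": 0},
    {"x": -6,"y": 0,"z": 0,"spin": 0},
    {"x": -3,"y": 0,"z": 0,"spin": 0},
    {"x": 0,"y": 0,"z": 0,"spin": 0},
    {"x": 0,"y": 0,"z": 0,"spin": 0},
  ],
  squeeze=100,
)

```text
clock: 9.02
tcp_pos: [0.6228, -0.1936, 0.0438]
ee_rot: [-3.141, 0.001, 1.659]
force: [0.0, -1.2, -1.1]
finger_gap: 0.0179
```

Run:
```python
from plan import *
s=arm.get_state();print(s["tcp_pos"],s["ee_rot"],s["finger_gap"],s["force"],s["torque"])
im=arm.grab_frame("side")[:,:,::-1].copy();crop(im,340,200,480,300,5.5,"s6.png")
im=arm.grab_frame("wrist")[:,:,::-1].copy();cv2.imwrite("pics/w6.png",im)
```

```text
[ 0.62279656 -0.19362635  0.04375268] [-3.14145612e+00  1.38141960e-03  1.65873500e+00] 0.01785312029221144 [ 0.01062374 -1.24559056 -1.11085274] [-0.27005812  0.0549299   0.02537135]
```

View pics/s6.png

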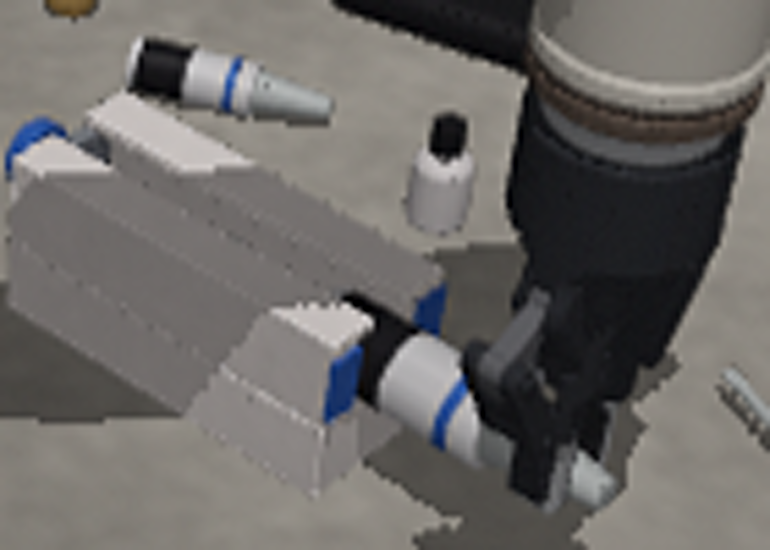

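View pics/w6.png

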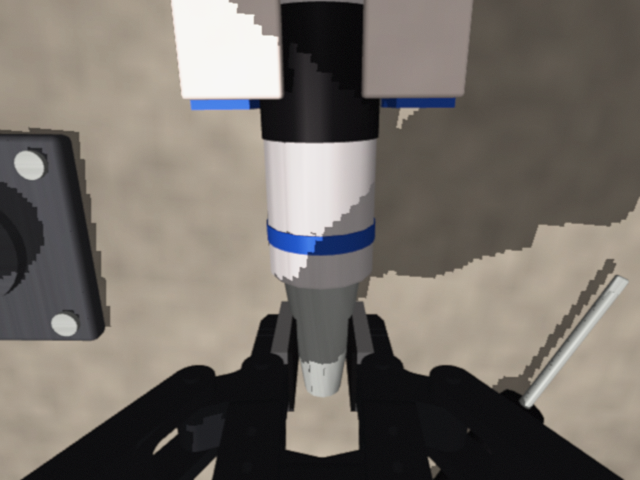

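Call:
send_rows(
  deltas=[
    {"x": 0,"y": 0,"z": -1,"spin": 0},
    {"x": 0,"y": 0,"z": -1,"spin": 0},
    {"x": 0,"y": 0,"z": 0,"spin": 0},
    {"x": 0,"y": 0,"z": 0,"spin": 0},
    {"x": 0,"y": 0,"z": 0,"spin": 0},
  ],
  squeeze=120,
)

```text
clock: 9.53
tcp_pos: [0.6229, -0.1913, 0.0456]
ee_rot: [-3.141, -0.001, 1.661]
force: [0.5, 0.3, -2.6]
finger_gap: 0.0178
```

Run:
```python
from plan import *
s=arm.get_state();print(s["tcp_pos"],s["ee_rot"],s["finger_gap"],s["force"],s["torque"])
im=arm.grab_frame("side")[:,:,::-1].copy();crop(im,340,200,480,300,5.5,"s7.png")
```

```text
[ 0.62294306 -0.19127405  0.0456054 ] [-3.14132157e+00 -5.42007408e-04  1.66057695e+00] 0.017791527242631125 [ 0.45973604  0.25710964 -2.6166815 ] [-0.05426599 -0.04701953 -0.03461219]
```

View pics/s7.png

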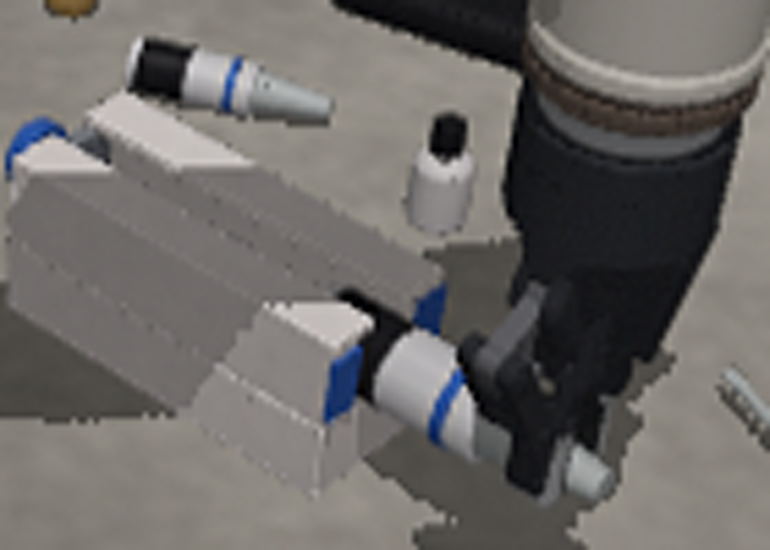

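Call:
send_rows(
  deltas=[
    {"x": -4,"y": 0,"z": 0,"spin": 0},
    {"x": -6,"y": 0,"z": 0,"spin": 0},
    {"x": -4,"y": 0,"z": 0,"spin": 0},
    {"x": 0,"y": 0,"z": 0,"spin": 0},
    {"x": 0,"y": 0,"z": 0,"spin": 0},
    {"x": 0,"y": 0,"z": 0,"spin": 0},
  ],
)

```text
clock: 10.08
tcp_pos: [0.6242, -0.2064, 0.0458]
ee_rot: [-3.142, 0.0, 1.659]
force: [-0.5, -0.2, -3.5]
finger_gap: 0.0172
```

Run:
```python
from plan import *
for i in range(3):
    s=arm.get_state();print(s["tcp_pos"],s["finger_gap"],s["force"].round(2),s["torque"].round(3));
    im=arm.grab_frame("side")[:,:,::-1].copy()
crop(im,340,200,480,300,5.5,"s8.png")
im=arm.grab_frame("wrist")[:,:,::-1].copy();cv2.imwrite("pics/w8.png",im)
```

```text
[ 0.62418921 -0.20635784  0.04576045] 0.017176960498241918 [-0.55 -0.22 -3.48] [-0.197 -0.001 -0.017]
[ 0.62421512 -0.20606364  0.04574847] 0.017485950997866567 [ 0.68 -0.49 -2.04] [-0.206 -0.037 -0.032]
[ 0.62426922 -0.2058603   0.04577736] 0.017622477439183593 [ 0.32 -0.1  -3.23] [-0.205 -0.06  -0.019]
```

View pics/s8.png

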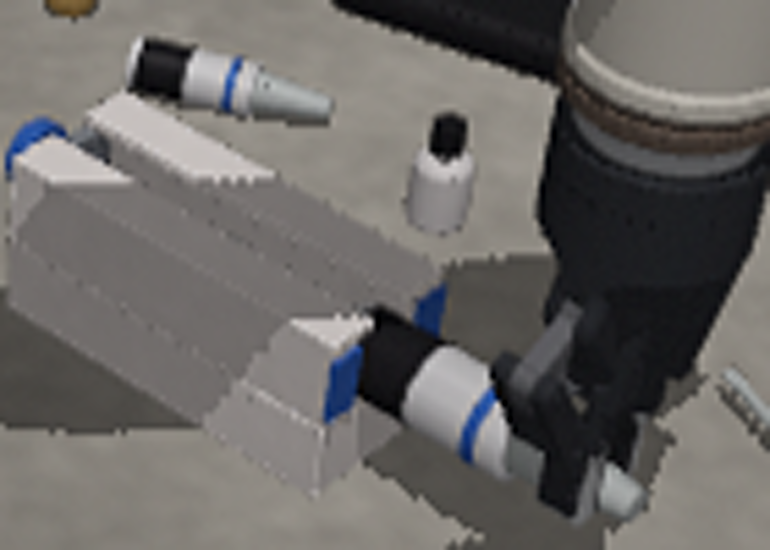

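View pics/w8.png

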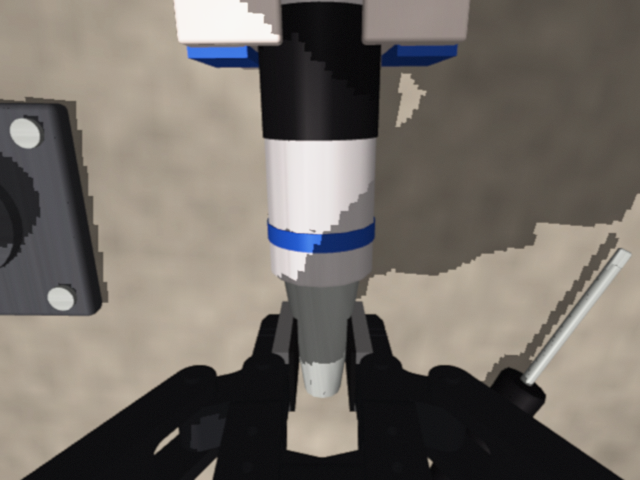

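Call:
send_rows(
  deltas=[
    {"x": -5,"y": 0,"z": 0,"spin": 0},
    {"x": -8,"y": 0,"z": 0,"spin": 0},
    {"x": -8,"y": 0,"z": 0,"spin": 0},
    {"x": -8,"y": 0,"z": 0,"spin": 0},
    {"x": -5,"y": 0,"z": 0,"spin": 0},
    {"x": 0,"y": 0,"z": 0,"spin": 0},
    {"x": 0,"y": 0,"z": 0,"spin": 0},
  ],
)

```text
clock: 10.87
tcp_pos: [0.627, -0.2407, 0.0456]
ee_rot: [-3.141, 0.0, 1.658]
force: [-0.2, 1.1, -2.7]
finger_gap: 0.0172
```

Run:
```python
from plan import *
for i in range(2):
    s=arm.get_state();print(s["tcp_pos"],s["finger_gap"],s["force"].round(2),s["torque"].round(3));
    im=arm.grab_frame("side")[:,:,::-1].copy()
crop(im,340,200,500,310,5,"s9.png")
im=arm.grab_frame("wrist")[:,:,::-1].copy();cv2.imwrite("pics/w9.png",im)
```

```text
[ 0.62696565 -0.24072137  0.04561665] 0.017242600621918635 [-0.23  1.1  -2.68] [-0.105  0.004  0.009]
[ 0.62711907 -0.23974771  0.04558454] 0.01719893794995922 [ 0.18 -0.01 -2.72] [-0.12  -0.032  0.039]
```

View pics/s9.png

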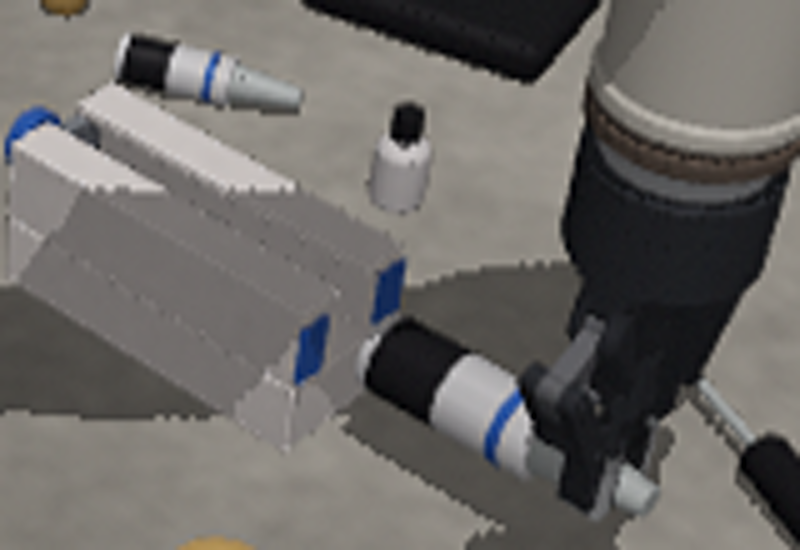

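View pics/w9.png

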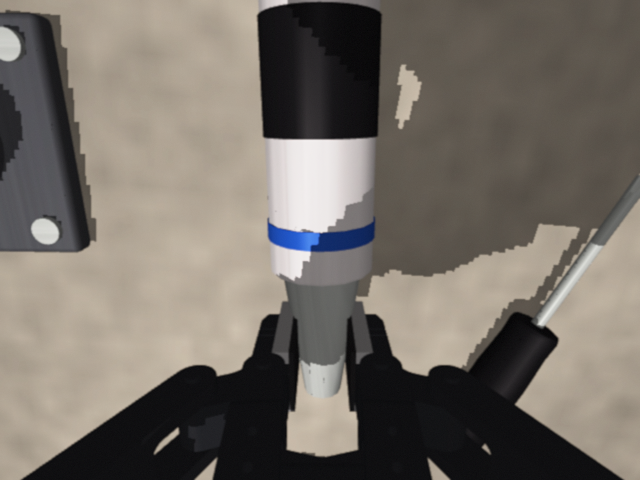

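Run:
```python
from plan import *
s=arm.get_state();c=arm.calibration("wrist");p=s["tcp_pos"]
R=np.array([np.cos(1.66),np.sin(1.66)])
for n,uv,z in [("tip",(322,397),.057),("shoulder top",(321,287),.075),("ring mid",(321,240),.075),("band low",(320,138),.075),("head",(320,2),.075)]:
    w=px2w(c,uv,z);print(n,w.round(4),((w-p)[:2]@R).round(4))
print(s["qpos"].round(2))
```

```text
tip [ 0.6298 -0.2671  0.057 ] -0.0283
shoulder top [ 0.6245 -0.2113  0.075 ] 0.0277
ring mid [ 0.6231 -0.1961  0.075 ] 0.043
band low [ 0.6202 -0.1669  0.075 ] 0.0724
head [ 0.6173 -0.1343  0.075 ] 0.1052
[ 0.33  0.71 -0.01  1.62  0.    0.81  0.41]
```

Call:
send_rows(
  deltas=[
    {"x": -2,"y": 0,"z": -4,"spin": 0},
    {"x": -3,"y": 0,"z": -9,"spin": 0},
    {"x": -3,"y": 0,"z": -15,"spin": 0},
    {"x": -2,"y": 0,"z": -18,"spin": 0},
    {"x": 0,"y": 0,"z": -20,"spin": 0},
    {"x": 0,"y": 0,"z": -20,"spin": 0},
    {"x": 0,"y": 0,"z": -20,"spin": 0},
    {"x": 0,"y": 0,"z": -18,"spin": 0},
    {"x": 0,"y": 0,"z": -12,"spin": 0},
    {"x": 0,"y": 0,"z": -6,"spin": 0},
    {"x": 0,"y": 0,"z": -2,"spin": 0},
    {"x": 0,"y": 0,"z": 0,"spin": 0},
  ],
)

```text
clock: 12.02
tcp_pos: [0.6281, -0.2497, 0.1899]
ee_rot: [3.142, 0.0, 1.66]
force: [-0.1, 0.5, -2.3]
finger_gap: 0.0174
```

Run:
```python
from plan import *
s=arm.get_state();print(s["tcp_pos"],s["ee_rot"])
o=np.array([.4585,.1635]);rx=np.array([np.cos(-1.7325),np.sin(-1.7325)])
plan([*(o+rx*.0375),.185],1.409,24)
```

```text
[ 0.62808829 -0.24970912  0.18990665] [3.14150560e+00 5.55986132e-05 1.66003321e+00]
[{"x": 16.3, "y": -5.9, "z": 0.2, "spin": 0.6}, {"x": 16.2, "y": -6.1, "z": 0.2, "spin": 0.6}, {"x": 16.1, "y": -6.2, "z": 0.2, "spin": 0.6}, {"x": 16.1, "y": -6.4, "z": 0.2, "spin": 0.6}, {"x": 16.0, "y": -6.6, "z": 0.2, "spin": 0.6}, {"x": 15.9, "y": -6.7, "z": 0.2, "spin": 0.6}, {"x": 15.9, "y": -6.9, "z": 0.2, "spin": 0.6}, {"x": 15.8, "y": -7.1, "z": 0.2, "spin": 0.6}, {"x": 15.7, "y": -7.2, "z": 0.2, "spin": 0.6}, {"x": 15.6, "y": -7.4, "z": 0.2, "spin": 0.6}, {"x": 15.6, "y": -7.6, "z": 0.2, "spin": 0.6}, {"x": 15.5, "y": -7.7, "z": 0.2, "spin": 0.6}, {"x": 15.4, "y": -7.9, "z": 0.2, "spin": 0.6}, {"x": 15.3, "y": -8.0, "z": 0.2, "spin": 0.6}, {"x": 15.2, "y": -8.2, "z": 0.2, "spin": 0.6}, {"x": 15.1, "y": -8.4, "z": 0.2, "spin": 0.6}, {"x": 15.1, "y": -8.5, "z": 0.2, "spin": 0.6}, {"x": 15.0, "y": -8.7, "z": 0.2, "spin": 0.6}, {"x": 14.9, "y": -8.8, "z": 0.2, "spin": 0.6}, {"x": 14.8, "y": -9.0, "z": 0.2, "spin": 0.6}, {"x": 14.7, "y": -9.1, "z": 0.2, "spin": 0.6}, {"x": 14.6, "y": -9.3, "z": 0.2, "spin": 0.6}, {"x": 14.4, "y": -9.5, "z": 0.3, "spin": 0.6}, {"x": 14.4, "y": -9.6, "z": 0.2, "spin": 0.6}]
end [0.4524 0.1265 0.185 ] 1.4087 max 16.3
```

Call:
send_rows(
  deltas=[
    {"x": 5,"y": -2,"z": 0,"spin": 0.6},
    {"x": 10,"y": -4,"z": 0,"spin": 0.6},
    {"x": 15,"y": -6,"z": 0,"spin": 0.6},
    {"x": 18,"y": -7,"z": 0,"spin": 0.6},
    {"x": 18,"y": -7,"z": 0,"spin": 0.6},
    {"x": 18,"y": -7.5,"z": 0,"spin": 0.6},
    {"x": 18,"y": -7.5,"z": 0,"spin": 0.6},
    {"x": 18,"y": -8,"z": 0,"spin": 0.6},
    {"x": 18,"y": -8,"z": 0,"spin": 0.6},
    {"x": 18,"y": -8.5,"z": 0,"spin": 0.6},
    {"x": 18,"y": -8.5,"z": 0,"spin": 0.6},
    {"x": 18,"y": -9,"z": 0,"spin": 0.6},
  ],
)

```text
clock: 13.02
tcp_pos: [0.5386, -0.0578, 0.1888]
ee_rot: [-3.139, -0.0, 1.534]
force: [-0.4, 1.0, -3.3]
finger_gap: 0.0174
```

Call:
send_rows(
  deltas=[
    {"x": 18,"y": -9,"z": 0,"spin": 0.6},
    {"x": 18,"y": -9.5,"z": 0,"spin": 0.6},
    {"x": 18,"y": -9.5,"z": 0,"spin": 0.6},
    {"x": 18,"y": -10,"z": 0,"spin": 0.6},
    {"x": 18,"y": -10,"z": 0,"spin": 0.6},
    {"x": 18,"y": -10.5,"z": 0,"spin": 0.6},
    {"x": 18,"y": -11,"z": 0,"spin": 0.6},
    {"x": 15,"y": -9,"z": 0,"spin": 0.6},
    {"x": 10,"y": -6,"z": 0,"spin": 0.6},
    {"x": 5,"y": -3,"z": 0,"spin": 0.6},
    {"x": 0,"y": 0,"z": 0,"spin": 0.6},
    {"x": 0,"y": 0,"z": 0,"spin": 0.6},
  ],
)

```text
clock: 14.02
tcp_pos: [0.4648, 0.1024, 0.1895]
ee_rot: [-3.141, 0.001, 1.408]
force: [0.3, -0.2, -2.2]
finger_gap: 0.017
```

Call:
send_rows(
  deltas=[
    {"x": 0,"y": 0,"z": 0,"spin": 0},
    {"x": 0,"y": 0,"z": 0,"spin": 0},
  ],
)

```text
clock: 14.18
tcp_pos: [0.4655, 0.1016, 0.1897]
ee_rot: [-3.142, 0.0, 1.407]
force: [-0.0, -0.1, -3.5]
finger_gap: 0.0174
```

Run:
```python
from plan import *
s=arm.get_state();print(s["clock"],s["tcp_pos"],s["ee_rot"],s["finger_gap"],s["force"].round(2),s["torque"].round(3),s["qpos"].round(2))
c=arm.calibration("wrist");np.save("w10.npy",c,allow_pickle=True)
im=arm.grab_frame("wrist")[:,:,::-1].copy();cv2.imwrite("pics/w10.png",im)
im=arm.grab_frame("side")[:,:,::-1].copy();crop(im,200,100,400,250,4,"s10.png")
o=np.array([.4585,.1635]);rx=np.array([np.cos(-1.7325),np.sin(-1.7325)])
plan([*(o+rx*.0375),.123],1.409,5)
```

```text
14.1833 [0.46551925 0.10157498 0.18966472] [-3.14151255e+00  3.83471599e-04  1.40694264e+00] 0.01742790046652552 [-0.04 -0.07 -3.48] [-0.126 -0.038  0.032] [-0.17  0.22 -0.11  2.02  0.03  0.9  -0.47]
[{"x": 4.4, "y": -3.4, "z": 13.3, "spin": 02}, {"x": 4.5, "y": -3.4, "z": 13.4, "spin": 02}, {"x": 4.4, "y": -3.4, "z": 13.3, "spin": 02}, {"x": 4.5, "y": -3.4, "z": 13.4, "spin": 02}, {"x": 4.5, "y": -3.3, "z": 13.3, "spin": 02}]
end [0.4525 0.1265 0.123 ] 1.4089 max 13.4
```

View pics/w10.png

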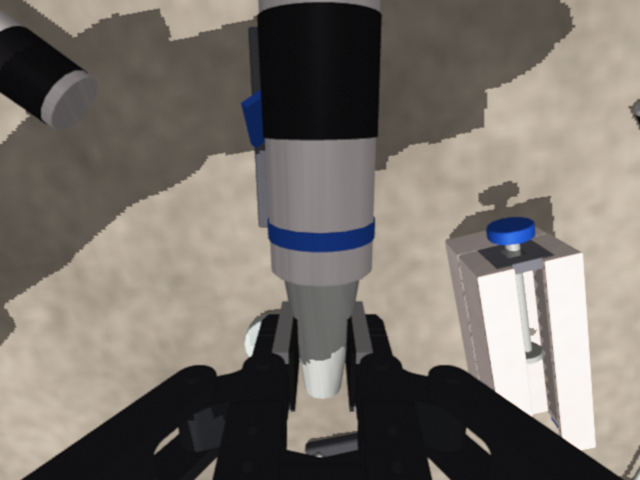

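View pics/s10.png

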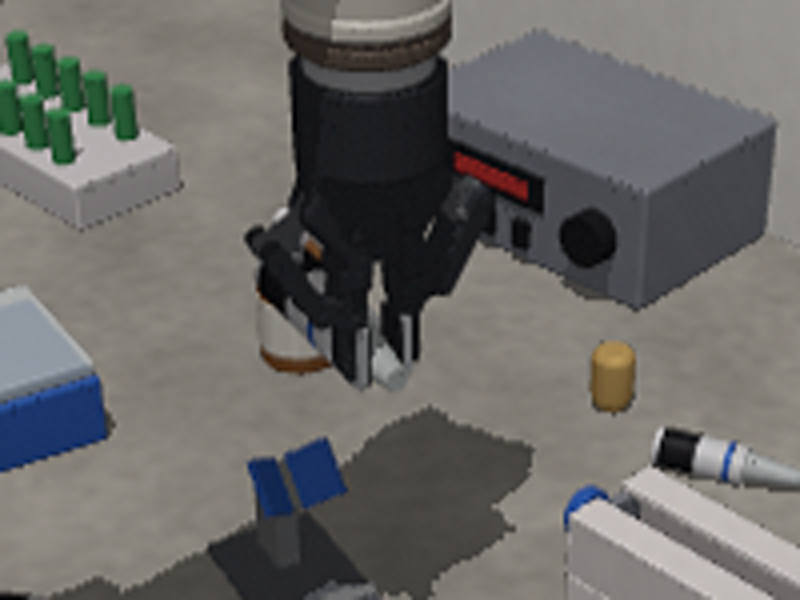

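Call:
send_rows(
  deltas=[
    {"x": 4,"y": -3,"z": 6,"spin": 0},
    {"x": 6,"y": -5,"z": 12,"spin": 0},
    {"x": 6,"y": -5,"z": 14,"spin": 0},
    {"x": 4,"y": -3,"z": 14,"spin": 0},
    {"x": 2,"y": -1,"z": 9,"spin": 0},
    {"x": 0,"y": 0,"z": 5,"spin": 0},
    {"x": 0,"y": 0,"z": 0,"spin": 0},
    {"x": 0,"y": 0,"z": 0,"spin": 0},
  ],
)

```text
clock: 14.95
tcp_pos: [0.4523, 0.1268, 0.1298]
ee_rot: [-3.141, 0.0, 1.408]
force: [0.2, -0.4, -2.7]
finger_gap: 0.017
```

```bash
cat > rest.py <<'E'
from plan import *
o=np.array([.4585,.1635]);rx=np.array([np.cos(-1.7325),np.sin(-1.7325)]);ry=np.array([-rx[1],rx[0]])
def inrest(p): d=np.array(p[:2])-o; return np.array([d@rx,d@ry,p[2]])*1000
E
python3 - <<'E'
from rest import *
s=arm.get_state();print(s["clock"],s["tcp_pos"],s["ee_rot"],"rest",inrest(s["tcp_pos"]).round(1),s["force"].round(2))
im=arm.grab_frame("side")[:,:,::-1].copy();crop(im,220,160,340,280,5,"s11.png")
E
```

```text
14.95 [0.45231701 0.12676925 0.12978556] [-3.14148231e+00  1.97884705e-04  1.40814146e+00] rest [ 37.2  -0.2 129.8] [ 0.24 -0.35 -2.69]
```

View pics/s11.png

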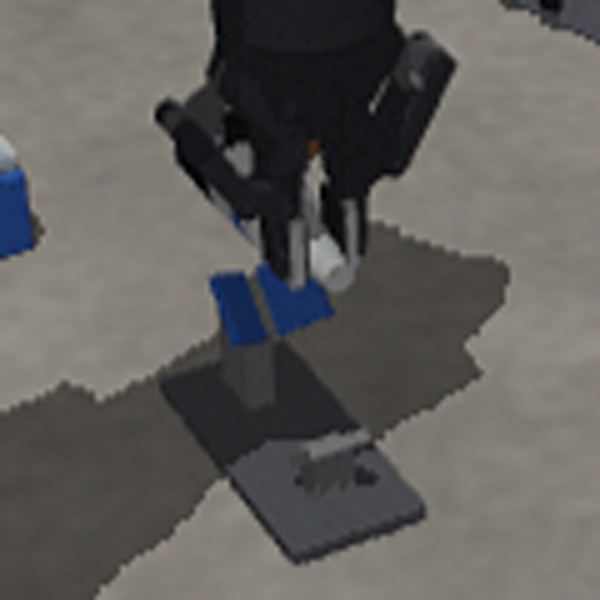

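Call:
send_rows(
  deltas=[
    {"x": 0,"y": 0,"z": 5,"spin": 0},
    {"x": 0,"y": 0,"z": 8,"spin": 0},
    {"x": 0,"y": 0,"z": 7,"spin": 0},
    {"x": 0,"y": 0,"z": 4,"spin": 0},
    {"x": 0,"y": 0,"z": 2,"spin": 0},
    {"x": 0,"y": 0,"z": 1,"spin": 0},
    {"x": 0,"y": 0,"z": 0,"spin": 0},
  ],
)

```text
clock: 15.58
tcp_pos: [0.4519, 0.1271, 0.1025]
ee_rot: [-3.141, 0.0, 1.409]
force: [-0.1, -0.4, -3.2]
finger_gap: 0.0177
```

Call:
send_rows(
  deltas=[
    {"x": 0,"y": 0,"z": 1.5,"spin": 0},
    {"x": 0,"y": 0,"z": 1.5,"spin": 0},
    {"x": 0,"y": 0,"z": 0,"spin": 0},
  ],
)

```text
clock: 15.83
tcp_pos: [0.452, 0.1271, 0.0997]
ee_rot: [-3.142, -0.0, 1.409]
force: [-0.2, 0.8, -4.2]
finger_gap: 0.0174
```

Call:
send_rows(
  deltas=[
    {"x": 0,"y": 0,"z": 1.5,"spin": 0},
    {"x": 0,"y": 0,"z": 1.5,"spin": 0},
    {"x": 0,"y": 0,"z": 0,"spin": 0},
  ],
)

```text
clock: 16.08
tcp_pos: [0.4522, 0.127, 0.0968]
ee_rot: [3.141, -0.0, 1.408]
force: [-0.5, -0.6, -0.2]
finger_gap: 0.0173
```

Call:
send_rows(
  deltas=[
    {"x": 0,"y": 0,"z": 1,"spin": 0},
    {"x": 0,"y": 0,"z": 1.5,"spin": 0},
    {"x": 0,"y": 0,"z": 1.5,"spin": 0},
    {"x": 0,"y": 0,"z": 2,"spin": 0},
    {"x": 0,"y": 0,"z": 2,"spin": 0},
  ],
  squeeze=40,
)

```text
clock: 16.5
tcp_pos: [0.4522, 0.1262, 0.0891]
ee_rot: [3.141, 0.001, 1.408]
force: [-2.1, -5.8, 9.5]
finger_gap: 0.0174
```

Run:
```python
from rest import *
s=arm.get_state();print(s["clock"],s["tcp_pos"],s["ee_rot"],"rest",inrest(s["tcp_pos"]).round(1),s["force"].round(2),s["torque"].round(3),s["finger_gap"])
im=arm.grab_frame("side")[:,:,::-1].copy();crop(im,220,160,340,280,5,"s12.png")
im=arm.grab_frame("wrist")[:,:,::-1].copy();cv2.imwrite("pics/w12.png",im)
```

```text
16.5 [0.45222884 0.12617715 0.08912277] [3.14130422e+00 8.28587172e-04 1.40786647e+00] rest [37.8 -0.2 89.1] [-2.09 -5.83  9.49] [-0.571  0.47   0.133] 0.017354668493310393
```

View pics/s12.png

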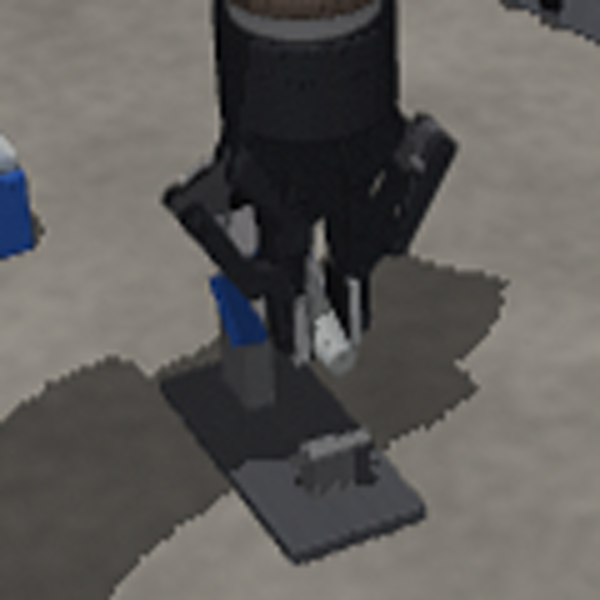

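View pics/w12.png

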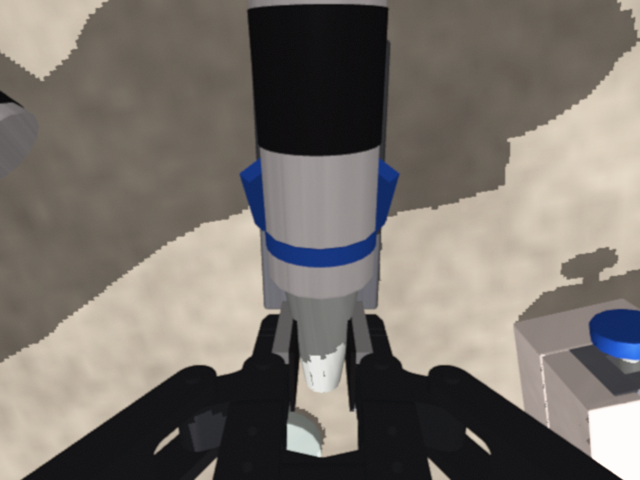

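Call:
send_rows(
  deltas=[
    {"x": 0,"y": 0,"z": 2,"spin": 0},
    {"x": -0.3,"y": 0,"z": 2.5,"spin": 0},
    {"x": 0,"y": 0,"z": 2.5,"spin": 0},
    {"x": 0,"y": 0,"z": 2.5,"spin": 0},
    {"x": 0.3,"y": 0,"z": 2.5,"spin": 0},
  ],
  squeeze=30,
)

```text
clock: 17.02
tcp_pos: [0.452, 0.1257, 0.0768]
ee_rot: [-3.141, 0.001, 1.407]
force: [-2.3, -8.2, 5.4]
finger_gap: 0.0172
```

Call:
send_rows(
  deltas=[
    {"x": 0.5,"y": 0,"z": 2.5,"spin": 0},
    {"x": 0.5,"y": 0,"z": 2.5,"spin": 0},
    {"x": 0.7,"y": 0,"z": 2.5,"spin": 0},
    {"x": 0.7,"y": 0,"z": 2.5,"spin": 0},
  ],
)

```text
clock: 17.35
tcp_pos: [0.4518, 0.1268, 0.0663]
ee_rot: [-3.14, 0.003, 1.406]
force: [-1.7, -7.7, 2.6]
finger_gap: 0.017
```

Run:
```python
from rest import *
s=arm.get_state();print(s["clock"],s["tcp_pos"],s["ee_rot"],"rest",inrest(s["tcp_pos"]).round(1),s["force"].round(2),s["torque"].round(3),s["finger_gap"])
im=arm.grab_frame("side")[:,:,::-1].copy();crop(im,220,160,340,280,5,"s13.png")
im=arm.grab_frame("wrist")[:,:,::-1].copy();cv2.imwrite("pics/w13.png",im)
```

```text
17.35 [0.45182081 0.12677261 0.06633029] [-3.14024268e+00  3.11223324e-03  1.40642358e+00] rest [37.3 -0.7 66.3] [-1.69 -7.69  2.64] [-1.364  0.254 -0.   ] 0.016979732225766483
```

View pics/s13.png

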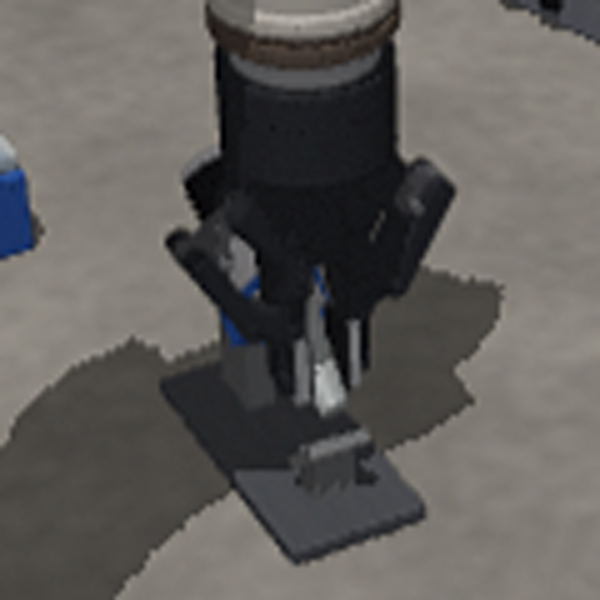

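View pics/w13.png

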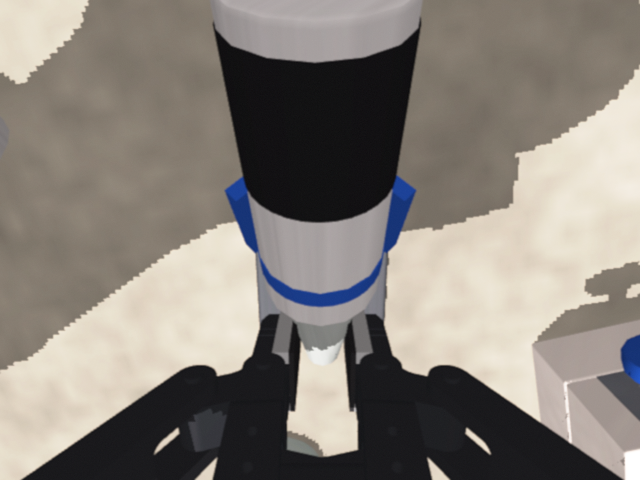

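Call:
send_rows(
  deltas=[
    {"x": 1,"y": 0,"z": 2,"spin": 0},
    {"x": 1,"y": 0,"z": 2,"spin": 0},
    {"x": 1,"y": 0,"z": 2,"spin": 0},
  ],
  squeeze=25,
)

```text
clock: 17.7
tcp_pos: [0.4517, 0.1289, 0.06]
ee_rot: [-3.139, 0.004, 1.406]
force: [-1.5, -10.6, 0.5]
finger_gap: 0.0173
```

Call:
send_rows(
  deltas=[
    {"x": 1,"y": 0,"z": 2,"spin": 0},
    {"x": 1,"y": 0,"z": 2,"spin": 0},
  ],
)

```text
clock: 17.87
tcp_pos: [0.4518, 0.1306, 0.0557]
ee_rot: [-3.139, 0.005, 1.406]
force: [-1.5, -10.4, -1.9]
finger_gap: 0.0176
```

Run:
```python
from rest import *
s=arm.get_state();print(s["clock"],s["tcp_pos"],s["ee_rot"],"rest",inrest(s["tcp_pos"]).round(1),s["force"].round(2),s["torque"].round(3),s["finger_gap"])
im=arm.grab_frame("side")[:,:,::-1].copy();crop(im,220,160,340,280,5,"s14.png")
im=arm.grab_frame("wrist")[:,:,::-1].copy();cv2.imwrite("pics/w14.png",im)
```

```text
17.8667 [0.45179537 0.13060128 0.05573613] [-3.1386536   0.00478293  1.40570908] rest [33.5 -1.3 55.7] [ -1.55 -10.35  -1.87] [-2.016  0.408  0.057] 0.017566767151117036
```

View pics/s14.png

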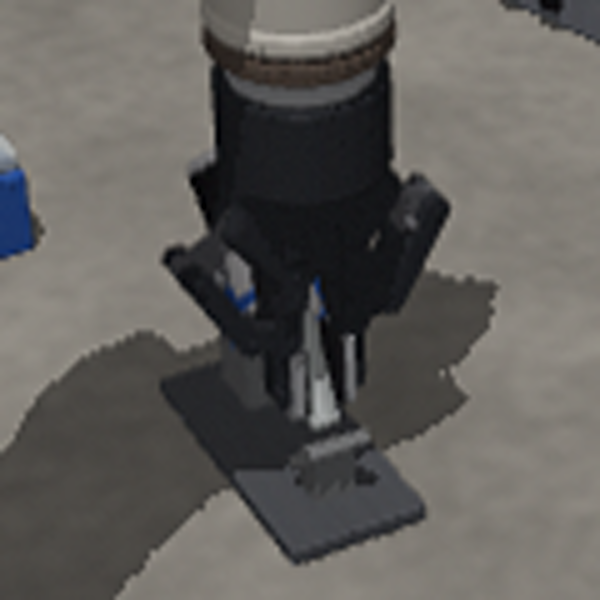

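View pics/w14.png

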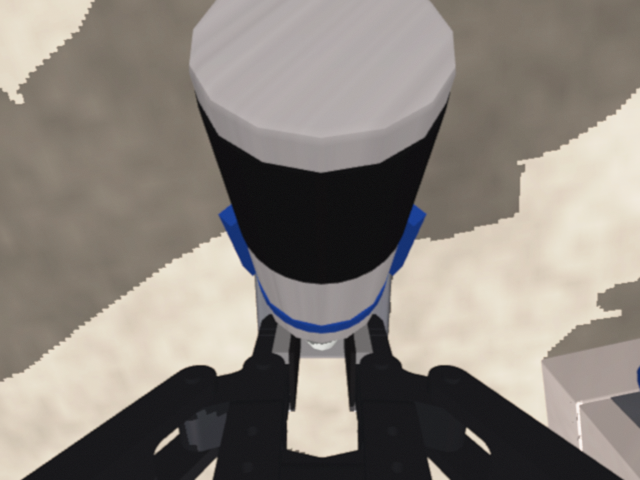

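Call:
send_rows(
  deltas=[
    {"x": 1.5,"y": 0,"z": 1.5,"spin": 0},
    {"x": 1.5,"y": 0,"z": 1.5,"spin": 0},
    {"x": 0.5,"y": 0,"z": 0.5,"spin": 0},
  ],
  squeeze=20,
)

```text
clock: 18.22
tcp_pos: [0.4521, 0.1326, 0.0522]
ee_rot: [-3.138, 0.007, 1.405]
force: [-2.6, -14.1, 4.9]
finger_gap: 0.0173
```

Run:
```python
from rest import *
s=arm.get_state();print(s["clock"],s["tcp_pos"],s["ee_rot"],"rest",inrest(s["tcp_pos"]).round(1),s["force"].round(2),s["torque"].round(3),s["finger_gap"])
im=arm.grab_frame("side")[:,:,::-1].copy();crop(im,220,160,340,280,5,"s15.png")
im=arm.grab_frame("wrist")[:,:,::-1].copy();cv2.imwrite("pics/w15.png",im)
```

```text
18.2167 [0.45212099 0.13256572 0.05217696] [-3.13796125  0.00679108  1.40490788] rest [31.6 -1.3 52.2] [ -2.61 -14.13   4.88] [-2.804  0.441  0.031] 0.017273301841993046
```

View pics/s15.png

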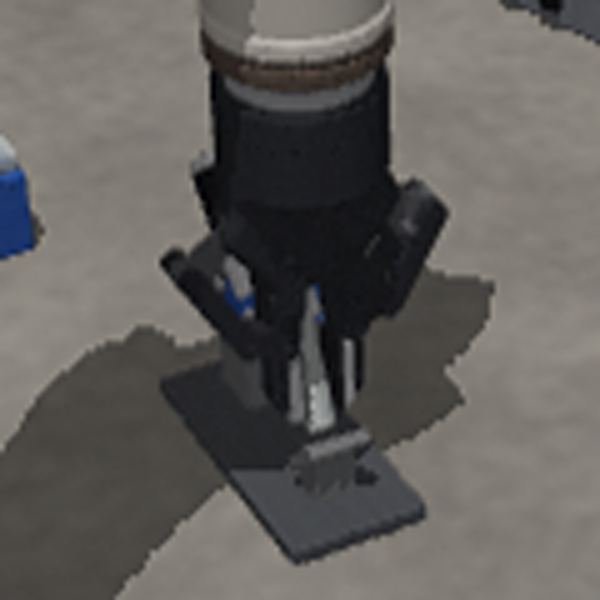

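View pics/w15.png

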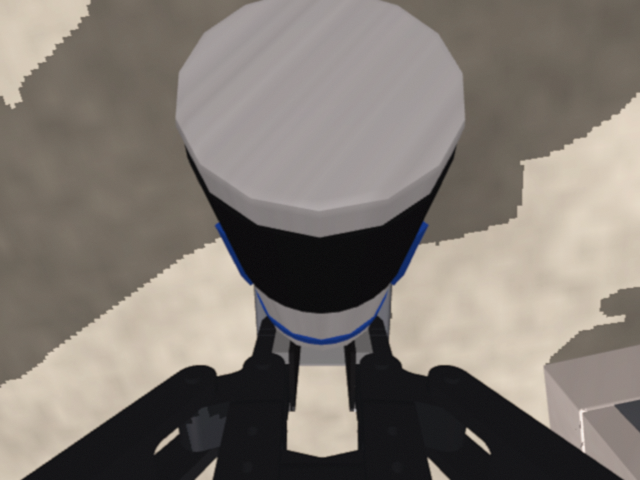

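Call:
send_rows(
  deltas=[
    {"x": -2,"y": 0,"z": 0,"spin": 0},
    {"x": -1.5,"y": 0,"z": 0,"spin": 0},
    {"x": 0,"y": 0,"z": 0,"spin": 0},
  ],
)

```text
clock: 18.57
tcp_pos: [0.4522, 0.1322, 0.0528]
ee_rot: [-3.14, 0.003, 1.407]
force: [-2.5, -6.9, 2.1]
finger_gap: 0.0174
```

Call:
send_rows(
  deltas=[
    {"x": -1.5,"y": 0,"z": 0,"spin": 0},
    {"x": 0,"y": 0,"z": 0,"spin": 0},
    {"x": 0,"y": 0,"z": 0,"spin": 0},
  ],
)

```text
clock: 18.82
tcp_pos: [0.4523, 0.132, 0.053]
ee_rot: [-3.14, 0.001, 1.408]
force: [-2.6, -5.0, 0.2]
finger_gap: 0.0172
```

Call:
send_rows(
  deltas=[
    {"x": 0,"y": 0,"z": 0,"spin": 0},
    {"x": 0,"y": 0,"z": 0,"spin": 0},
    {"x": 0,"y": 0,"z": 0,"spin": 0},
    {"x": 0,"y": 0,"z": 0,"spin": 0},
  ],
  hand=0.45,
)

```text
clock: 19.15
tcp_pos: [0.4533, 0.1337, 0.0534]
ee_rot: [3.141, -0.001, 1.409]
force: [-1.1, -0.6, -1.6]
finger_gap: 0.0236
```

Run:
```python
from rest import *
s=arm.get_state();print(s["clock"],s["tcp_pos"],s["ee_rot"],"rest",inrest(s["tcp_pos"]).round(1),s["force"].round(2),s["torque"].round(3),s["finger_gap"])
im=arm.grab_frame("side")[:,:,::-1].copy();crop(im,220,160,340,280,5,"s16.png")
im=arm.grab_frame("wrist")[:,:,::-1].copy();cv2.imwrite("pics/w16.png",im)
```

```text
19.15 [0.45331343 0.13371676 0.05340593] [ 3.14105155e+00 -9.40831470e-04  1.40933437e+00] rest [30.2 -0.3 53.4] [-1.06 -0.61 -1.63] [-0.033  0.122  0.053] 0.02363534466613968
```

View pics/s16.png

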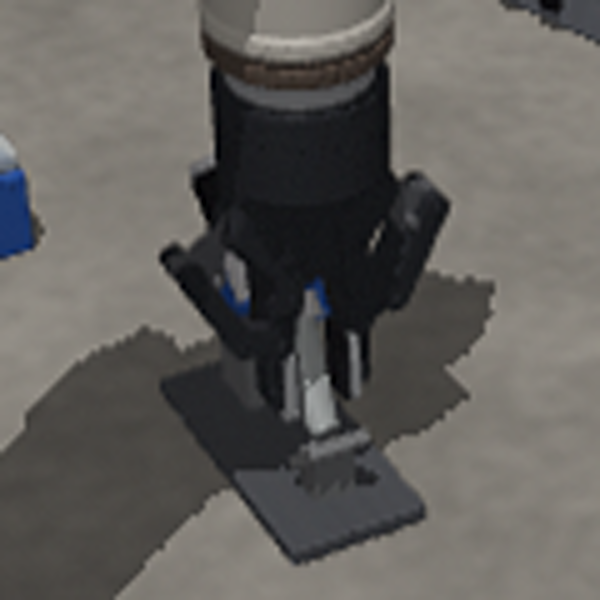

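View pics/w16.png

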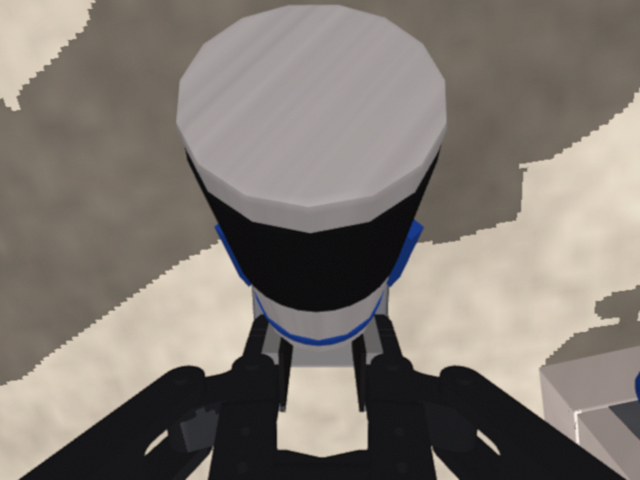

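Call:
send_rows(
  deltas=[
    {"x": 0,"y": 0,"z": 0,"spin": 0},
    {"x": 0,"y": 0,"z": 0,"spin": 0},
    {"x": 0,"y": 0,"z": 0,"spin": 0},
    {"x": 0,"y": 0,"z": 0,"spin": 0},
  ],
  hand=0.2,
)

```text
clock: 19.58
tcp_pos: [0.4532, 0.133, 0.0534]
ee_rot: [3.141, -0.0, 1.409]
force: [0.8, -0.7, -0.2]
finger_gap: 0.0342
```

Call:
send_rows(
  deltas=[
    {"x": 0,"y": 0,"z": 0,"spin": 0},
    {"x": 0,"y": 0,"z": 0,"spin": 0},
    {"x": 0,"y": 0,"z": 0,"spin": 0},
    {"x": 0,"y": 0,"z": 0,"spin": 0},
    {"x": 0,"y": 0,"z": 0,"spin": 0},
  ],
  hand=-1,
)

```text
clock: 20.0
tcp_pos: [0.453, 0.1329, 0.0533]
ee_rot: [-3.142, -0.0, 1.409]
force: [-1.3, -0.1, -0.6]
finger_gap: 0.0853
```

Run:
```python
from rest import *
s=arm.get_state();print(s["clock"],s["tcp_pos"],s["ee_rot"],"rest",inrest(s["tcp_pos"]).round(1),s["force"].round(2),s["torque"].round(3),s["finger_gap"])
im=arm.grab_frame("side")[:,:,::-1].copy();crop(im,220,160,340,280,5,"s17.png")
np.save("w17.npy",arm.calibration("wrist"),allow_pickle=True)
im=arm.grab_frame("wrist")[:,:,::-1].copy();cv2.imwrite("pics/w17.png",im)
```

```text
20.0 [0.45299403 0.13290659 0.05328929] [-3.14155871e+00 -2.92393234e-05  1.40864043e+00] rest [31.1 -0.5 53.3] [-1.3  -0.07 -0.59] [ 0.021  0.046 -0.019] 0.08526701110965888
```

View pics/s17.png

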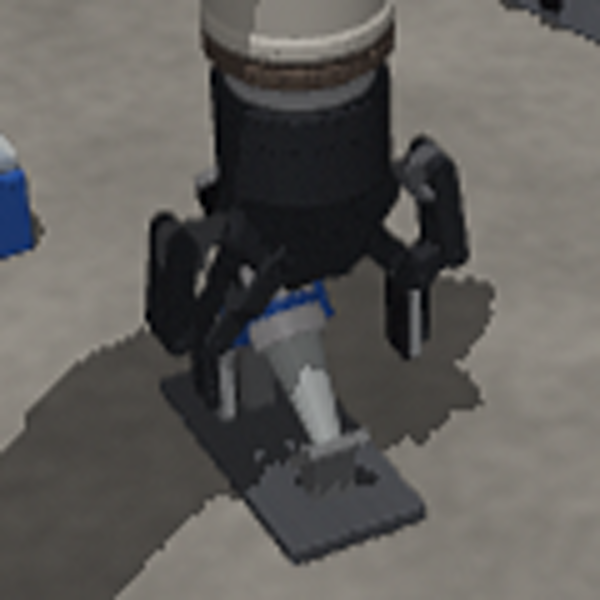

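View pics/w17.png

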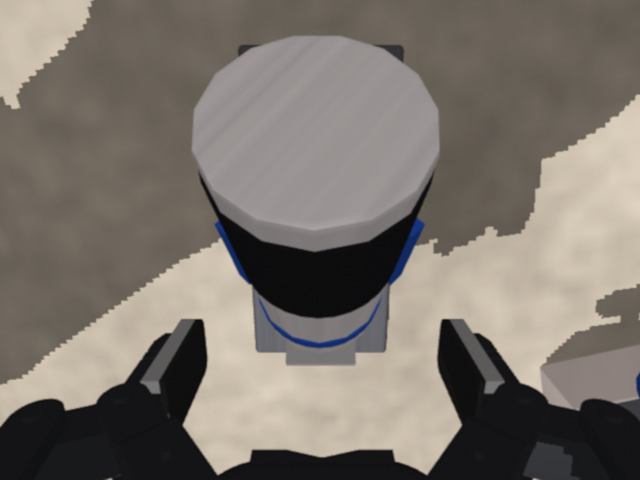

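Call:
send_rows(
  deltas=[
    {"x": 0,"y": 0,"z": -12,"spin": 0},
    {"x": 0,"y": 0,"z": -25,"spin": 0},
    {"x": 0,"y": 0,"z": -30,"spin": 0},
    {"x": 0,"y": 0,"z": -30,"spin": 0},
    {"x": 8,"y": 0,"z": -20,"spin": 0},
    {"x": 18,"y": 0,"z": -8,"spin": 0},
    {"x": 20,"y": 0,"z": 0,"spin": 0},
    {"x": 15,"y": 0,"z": 0,"spin": 0},
    {"x": 6,"y": 0,"z": 0,"spin": 0},
    {"x": 0,"y": 0,"z": 0,"spin": 0},
    {"x": 0,"y": 0,"z": 0,"spin": 0},
  ],
)

```text
clock: 21.02
tcp_pos: [0.4634, 0.1983, 0.1778]
ee_rot: [-3.141, 0.001, 1.409]
force: [-0.5, -0.5, 0.6]
finger_gap: 0.0851
```

Run:
```python
from rest import *
s=arm.get_state();print(s["clock"],s["tcp_pos"],s["ee_rot"],"rest",inrest(s["tcp_pos"]).round(1),s["force"].round(2),s["qpos"].round(2))
im=arm.grab_frame("side")[:,:,::-1].copy();crop(im,220,160,340,280,5,"s18.png")
c=arm.calibration("wrist");np.save("w18.npy",c,allow_pickle=True)
im=arm.grab_frame("wrist")[:,:,::-1].copy();cv2.imwrite("pics/w18.png",im)
def wr(x,y,z): p=o+rx*x/1000+ry*y/1000; return [p[0],p[1],z/1000]
print("expected head centre, shoulder, tip",w2px(c,[wr(-50.5,0,135.5),wr(9.6,0,75.4),wr(45,0,40)]).round(0))
```

```text
21.0167 [0.46339757 0.19833944 0.1778395 ] [-3.14070469e+00  1.06793195e-03  1.40897084e+00] rest [-35.2  -0.8 177.8] [-0.49 -0.45  0.64] [-0.32  0.28 -0.17  1.97  0.06  0.9  -0.67]
expected head centre, shoulder, tip [[323. 246.]
 [323. 300.]
 [323. 320.]]
```

View pics/s18.png

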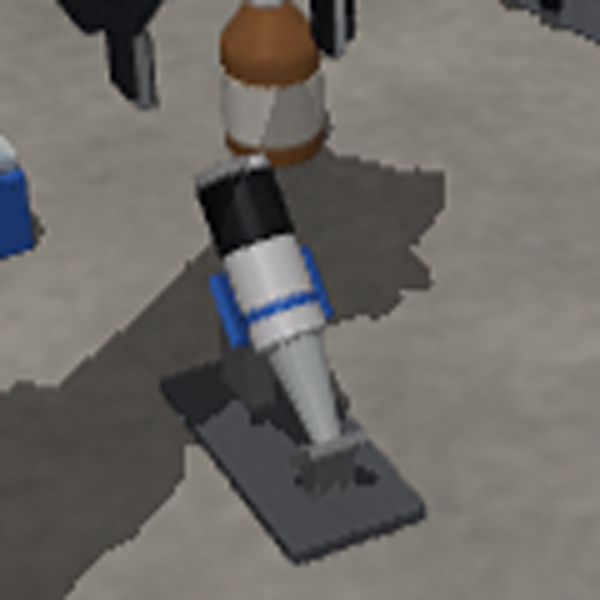

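View pics/w18.png

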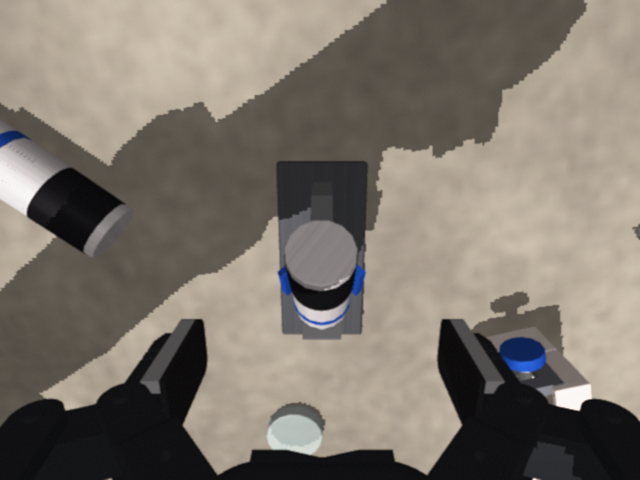

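Call:
send_rows(
  deltas=[
    {"x": 1,"y": 0,"z": 10,"spin": 0},
    {"x": 0,"y": 0,"z": 18,"spin": 0},
    {"x": 0,"y": 0,"z": 20,"spin": 0},
    {"x": 0,"y": 0,"z": 16,"spin": 0},
    {"x": 0,"y": 0,"z": 7,"spin": 0},
    {"x": 0,"y": 0,"z": 3,"spin": 0},
    {"x": 0,"y": 0,"z": 0,"spin": 0},
    {"x": 0,"y": 0,"z": 0,"spin": 0},
  ],
)

```text
clock: 21.78
tcp_pos: [0.4644, 0.2, 0.1047]
ee_rot: [3.141, -0.0, 1.408]
force: [-0.0, -1.2, -0.5]
finger_gap: 0.0851
```

Call:
send_rows(
  deltas=[
    {"x": 0,"y": 0,"z": 0,"spin": 0},
    {"x": 0,"y": 0,"z": 0,"spin": 0},
    {"x": 0,"y": 0,"z": 0,"spin": 0},
    {"x": 0,"y": 0,"z": 0,"spin": 0},
    {"x": 0,"y": 0,"z": 0,"spin": 0},
    {"x": 0,"y": 0,"z": 0,"spin": 0},
    {"x": 0,"y": 0,"z": 0,"spin": 0},
  ],
  hand=1,
  squeeze=25,
)

```text
clock: 22.37
tcp_pos: [0.464, 0.2004, 0.1047]
ee_rot: [3.141, -0.001, 1.409]
force: [-2.6, 1.4, 5.5]
finger_gap: 0.0354
```

Run:
```python
from rest import *
s=arm.get_state();print(s["clock"],s["tcp_pos"],s["ee_rot"],"rest",inrest(s["tcp_pos"]).round(1),s["force"].round(2),s["finger_gap"])
im=arm.grab_frame("side")[:,:,::-1].copy();crop(im,220,160,340,280,5,"s19.png")
```

```text
22.3667 [0.46402184 0.20036429 0.10471586] [ 3.14142531e+00 -5.00696070e-04  1.40855348e+00] rest [-37.3  -0.5 104.7] [-2.63  1.42  5.54] 0.035436915201987954
```

View pics/s19.png

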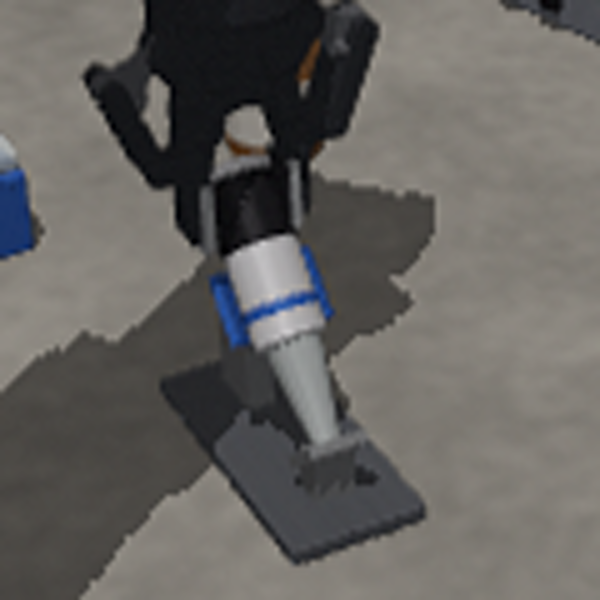

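Call:
send_rows(
  deltas=[
    {"x": -2,"y": 0,"z": -1.6,"spin": 0},
    {"x": -3,"y": 0,"z": -2.5,"spin": 0},
    {"x": -3.5,"y": 0,"z": -3,"spin": 0},
    {"x": -3.5,"y": 0,"z": -3,"spin": 0},
    {"x": -3.5,"y": 0,"z": -2.9,"spin": 0},
    {"x": 0,"y": 0,"z": 0,"spin": 0},
  ],
  squeeze=20,
)

```text
clock: 22.92
tcp_pos: [0.4612, 0.1844, 0.1177]
ee_rot: [-3.141, -0.0, 1.408]
force: [-2.2, 4.2, -0.1]
finger_gap: 0.0353
```

Run:
```python
from rest import *
s=arm.get_state();print(s["clock"],s["tcp_pos"],s["ee_rot"],"rest",inrest(s["tcp_pos"]).round(1),s["force"].round(2),s["finger_gap"])
im=arm.grab_frame("side")[:,:,::-1].copy();crop(im,220,160,340,280,5,"s20.png")
```

```text
22.9167 [0.46122522 0.18437412 0.11774328] [-3.14130473e+00 -3.41879718e-04  1.40772497e+00] rest [-21.   -0.7 117.7] [-2.18  4.16 -0.1 ] 0.03525178762044448
```

View pics/s20.png

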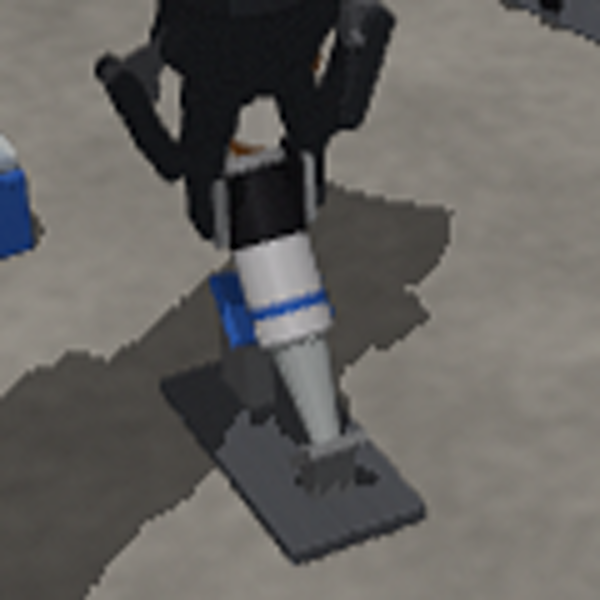

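Works: the post pivots about its tip on the stop. Continue the arc.

Call:
send_rows(
  deltas=[
    {"x": -3,"y": 0,"z": -2,"spin": 0},
    {"x": -4,"y": 0,"z": -2.3,"spin": 0},
    {"x": -4,"y": 0,"z": -2.3,"spin": 0},
    {"x": -4,"y": 0,"z": -2.2,"spin": 0},
    {"x": -3,"y": 0,"z": -1.5,"spin": 0},
    {"x": 0,"y": 0,"z": 0,"spin": 0},
  ],
)

```text
clock: 23.47
tcp_pos: [0.4584, 0.1666, 0.1278]
ee_rot: [-3.141, -0.0, 1.408]
force: [-1.8, 5.2, 0.9]
finger_gap: 0.0354
```

Run:
```python
from rest import *
s=arm.get_state();print(s["clock"],s["tcp_pos"],s["ee_rot"],"rest",inrest(s["tcp_pos"]).round(1),s["force"].round(2),s["finger_gap"])
im=arm.grab_frame("side")[:,:,::-1].copy();crop(im,220,160,340,280,5,"s21.png")
im=arm.grab_frame("wrist")[:,:,::-1].copy();cv2.imwrite("pics/w21.png",im)
```

```text
23.4667 [0.45842099 0.16657622 0.12783508] [-3.14140851e+00 -5.60912394e-05  1.40788150e+00] rest [ -3.   -0.6 127.8] [-1.8   5.21  0.85] 0.03539413391799575
```

View pics/s21.png

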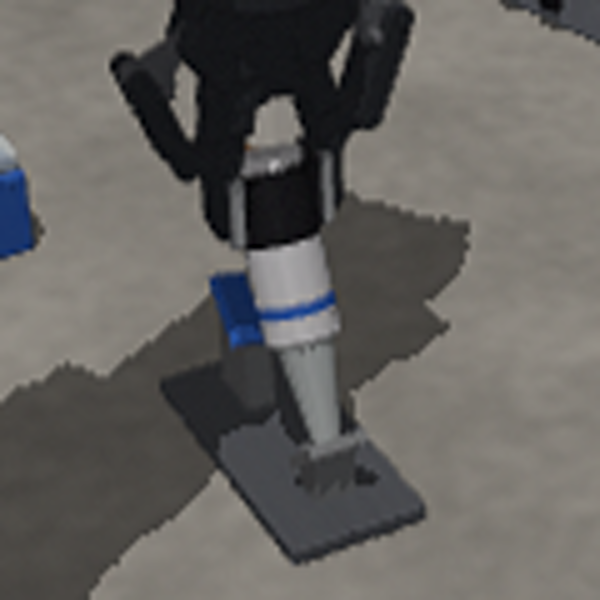

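View pics/w21.png

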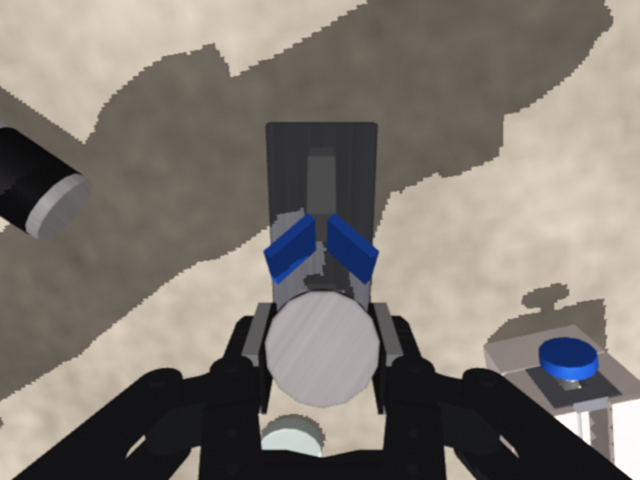

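Call:
send_rows(
  deltas=[
    {"x": -4,"y": 0,"z": -1.8,"spin": 0},
    {"x": -5,"y": 0,"z": -2,"spin": 0},
    {"x": -5,"y": 0,"z": -1.8,"spin": 0},
    {"x": -5,"y": 0,"z": -1.8,"spin": 0},
    {"x": -5,"y": 0,"z": -1.5,"spin": 0},
    {"x": -4,"y": 0,"z": -1,"spin": 0},
    {"x": 0,"y": 0,"z": 0,"spin": 0},
  ],
)

```text
clock: 24.15
tcp_pos: [0.4539, 0.1379, 0.1375]
ee_rot: [-3.141, 0.001, 1.407]
force: [-1.1, 3.2, -0.2]
finger_gap: 0.0352
```

Call:
send_rows(
  deltas=[
    {"x": -4,"y": 0,"z": -1,"spin": 0},
    {"x": -4,"y": 0,"z": -1,"spin": 0},
    {"x": -3,"y": 0,"z": -0.6,"spin": 0},
    {"x": -2,"y": 0,"z": -0.4,"spin": 0},
    {"x": 0,"y": 0,"z": 0,"spin": 0},
  ],
)

```text
clock: 24.57
tcp_pos: [0.4522, 0.1258, 0.1406]
ee_rot: [3.141, 0.0, 1.408]
force: [-0.1, 2.2, -2.1]
finger_gap: 0.0355
```

Run:
```python
from rest import *
s=arm.get_state();print(s["clock"],s["tcp_pos"],s["ee_rot"],"rest",inrest(s["tcp_pos"]).round(1),s["force"].round(2),s["finger_gap"])
im=arm.grab_frame("side")[:,:,::-1].copy();crop(im,220,160,340,280,5,"s22.png")
im=arm.grab_frame("wrist")[:,:,::-1].copy();cv2.imwrite("pics/w22.png",im)
```

```text
24.5667 [0.45224017 0.12581167 0.14063715] [3.14102082e+00 1.26661616e-04 1.40785206e+00] rest [ 3.820e+01 -1.000e-01  1.406e+02] [-0.13  2.22 -2.14] 0.03552958520265285
```

View pics/s22.png

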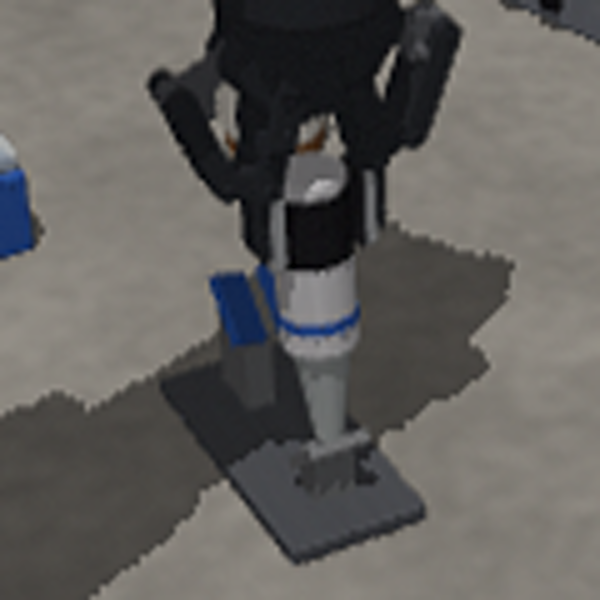

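View pics/w22.png

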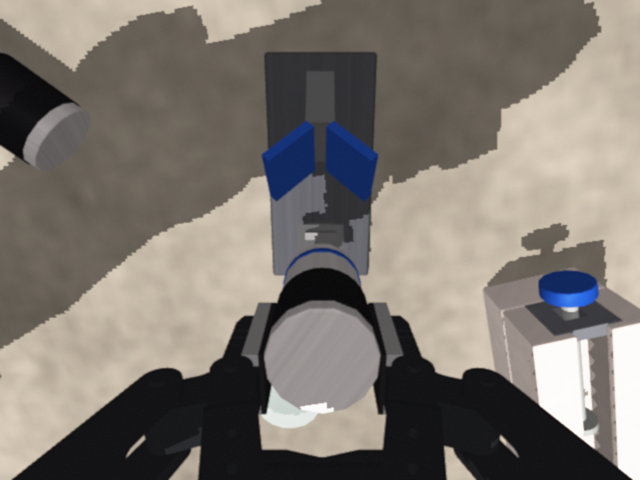

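```bash
cat > tilt.py <<'E'
from rest import *
def pred(c,tcp,yaw,tilt,sg=116,h=.0175):
    X=np.array([np.cos(yaw),np.sin(yaw),0]);Y=np.array([np.sin(yaw),-np.cos(yaw),0])
    G=np.array(tcp)+[0,0,h]
    ax=np.array([0,0,1])*np.cos(tilt)+X*np.sin(tilt) # head dir
    n=np.array([0,0,1])*(-np.sin(tilt))+X*np.cos(tilt)
    out={}
    for nm,s,r in [("head",135,18),("ring",65,18),("band",95,18)]:
        C=G+ax*(s-sg)/1000
        th=np.linspace(0,2*np.pi,73)
        P=[C+r/1000*(np.cos(a)*n+np.sin(a)*Y) for a in th]
        q=w2px(c,P); out[nm]=(q.min(0).round(0),q.max(0).round(0))
    return out
E
python3 - <<'E'
from tilt import *
s=arm.get_state();c=arm.calibration("wrist")
for t in (-5,0,5,10):
    print(t,pred(c,s["tcp_pos"],s["ee_rot"][2],np.radians(t)))
E
```

```text
-5 {'head': (array([264., 335.]), array([379., 424.])), 'ring': (array([284., 240.]), array([360., 308.])), 'band': (array([277., 271.]), array([366., 347.]))}
0 {'head': (array([264., 327.]), array([379., 424.])), 'ring': (array([284., 248.]), array([359., 317.])), 'band': (array([277., 274.]), array([366., 353.]))}
5 {'head': (array([264., 320.]), array([379., 423.])), 'ring': (array([284., 256.]), array([359., 327.])), 'band': (array([278., 277.]), array([366., 359.]))}
10 {'head': (array([264., 312.]), array([379., 421.])), 'ring': (array([284., 264.]), array([359., 337.])), 'band': (array([278., 280.]), array([366., 364.]))}
```

Run:
```python
import cv2
from h import crop
crop(cv2.imread("pics/w22.png"),240,230,410,430,3,"w22c.png")
```

```text
(no output)
```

View pics/w22c.png

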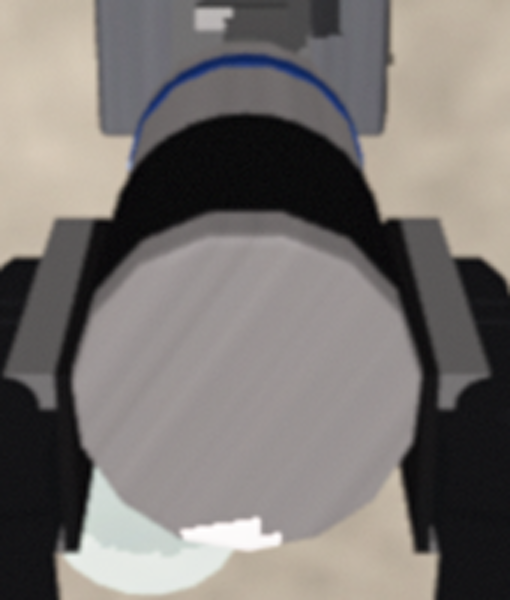

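```bash
cat >> tilt.py <<'E'
from scipy.optimize import least_squares
def fit(c,tcp,yaw,ht,hb,ring,band):
    X=np.array([np.cos(yaw),np.sin(yaw),0])
    def f(v):
        p=pred(c,np.array(tcp)+X*v[1]/1000,yaw,v[0],sg=v[2])
        return np.array([p["head"][0][1]-ht,p["head"][1][1]-hb,p["ring"][0][1]-ring,p["band"][0][1]-band])
    return f
E
sed -i 's/\.round(0)//g' tilt.py
python3 - <<'E'
from tilt import *
s=arm.get_state();c=arm.calibration("wrist")
f=fit(c,s["tcp_pos"],s["ee_rot"][2],309,413,247.3,267.7)
r=least_squares(f,[0.1,0,116],x_scale=[.1,1,1],diff_step=1e-3);print(np.degrees(r.x[0]),r.x[1:],r.fun)
E
```

```text
4.352483411820023 [  3.68507615 116.33932876] [ 0.07989073 -0.00989232  0.15418289 -0.22372675]
```

Call:
send_rows(
  deltas=[
    {"x": -3,"y": 0,"z": -0.6,"spin": 0},
    {"x": -3,"y": 0,"z": -0.4,"spin": 0},
    {"x": -2,"y": 0,"z": -0.2,"spin": 0},
    {"x": -1.5,"y": 0,"z": -0.1,"spin": 0},
    {"x": 0,"y": 0,"z": 0,"spin": 0},
    {"x": 0,"y": 0,"z": 0,"spin": 0},
  ],
)

```text
clock: 25.17
tcp_pos: [0.4505, 0.1169, 0.1418]
ee_rot: [3.141, 0.0, 1.408]
force: [1.6, 2.6, -1.3]
finger_gap: 0.0356
```

Run:
```python
from tilt import *
s=arm.get_state();print(s["clock"],s["tcp_pos"],s["ee_rot"],"rest",inrest(s["tcp_pos"]).round(1),s["force"].round(2),s["finger_gap"])
im=arm.grab_frame("wrist")[:,:,::-1].copy();crop(im,240,230,410,430,3,"w23c.png")
```

```text
25.1667 [0.4504911  0.11689089 0.14184806] [3.14143282e+00 1.00995265e-04 1.40843739e+00] rest [ 47.3  -0.4 141.8] [ 1.65  2.57 -1.28] 0.03556505719420263
```

View pics/w23c.png

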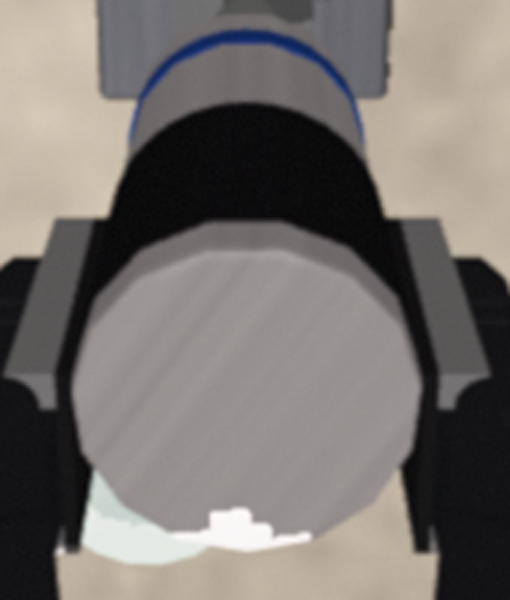

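Run:
```python
from tilt import *
s=arm.get_state();c=arm.calibration("wrist")
f=fit(c,s["tcp_pos"],s["ee_rot"][2],313.3,413.3,239.3,263.7)
r=least_squares(f,[0.1,0,116],x_scale=[.1,1,1],diff_step=1e-3);print(np.degrees(r.x[0]),r.x[1:],r.fun)
```

```text
0.3925908741228795 [  4.71853502 115.36273282] [ 0.07865183 -0.0118012   0.14948035 -0.2160339 ]
```

Call:
send_rows(
  deltas=[
    {"x": 0,"y": 0,"z": 0,"spin": 0},
    {"x": 0,"y": 0,"z": -3,"spin": 0},
    {"x": 0,"y": 0,"z": -8,"spin": 0},
    {"x": 0,"y": 0,"z": -14,"spin": 0},
    {"x": 0,"y": 0,"z": -16,"spin": 0},
    {"x": 0,"y": 0,"z": -12,"spin": 0},
    {"x": 0,"y": 0,"z": -6,"spin": 0},
    {"x": 0,"y": 0,"z": -3,"spin": 0},
    {"x": 0,"y": 0,"z": 0,"spin": 0},
  ],
  squeeze=60,
)

```text
clock: 25.97
tcp_pos: [0.4505, 0.1168, 0.2043]
ee_rot: [3.141, 0.0, 1.408]
force: [0.6, 0.5, -2.8]
finger_gap: 0.0348
```

Run:
```python
from tilt import *
s=arm.get_state();print(s["clock"],s["tcp_pos"],s["ee_rot"],s["force"].round(2),s["finger_gap"])
im=arm.grab_frame("side")[:,:,::-1].copy();crop(im,220,120,360,280,4,"s24.png")
plan([.461,-.191,.205],1.408,20)
```

```text
25.9667 [0.45047252 0.11680995 0.20426763] [3.14100894e+00 1.15502240e-04 1.40839758e+00] [ 0.58  0.53 -2.76] 0.03483529955468805
[{"x": -15.1, "y": 3.0, "z": -0.1, "spin": 0}, {"x": -15.1, "y": 3.0, "z": -0.1, "spin": 0}, {"x": -15.1, "y": 3.0, "z": -0.1, "spin": 0}, {"x": -15.1, "y": 3.0, "z": -0.1, "spin": 0}, {"x": -15.1, "y": 3.0, "z": -0.1, "spin": 0}, {"x": -15.1, "y": 3.0, "z": -0.1, "spin": 0}, {"x": -15.1, "y": 3.0, "z": -0.1, "spin": 0}, {"x": -15.1, "y": 3.0, "z": -0.1, "spin": 0}, {"x": -15.1, "y": 3.0, "z": -0.0, "spin": 0}, {"x": -15.1, "y": 3.0, "z": -0.1, "spin": 0}, {"x": -15.1, "y": 3.1, "z": -0.0, "spin": 0}, {"x": -15.1, "y": 3.0, "z": -0.1, "spin": 0}, {"x": -15.1, "y": 3.1, "z": -0.0, "spin": 0}, {"x": -15.1, "y": 3.0, "z": -0.1, "spin": 0}, {"x": -15.1, "y": 3.1, "z": -0.0, "spin": 0}, {"x": -15.1, "y": 3.0, "z": -0.1, "spin": 0}, {"x": -15.1, "y": 3.1, "z": -0.0, "spin": 0}, {"x": -15.1, "y": 3.0, "z": -0.1, "spin": 0}, {"x": -15.1, "y": 3.1, "z": -0.0, "spin": 0}, {"x": -15.1, "y": 3.0, "z": -0.1, "spin": 0}]
end [ 0.461 -0.191  0.205] 1.4084 max 15.1
```

View pics/s24.png

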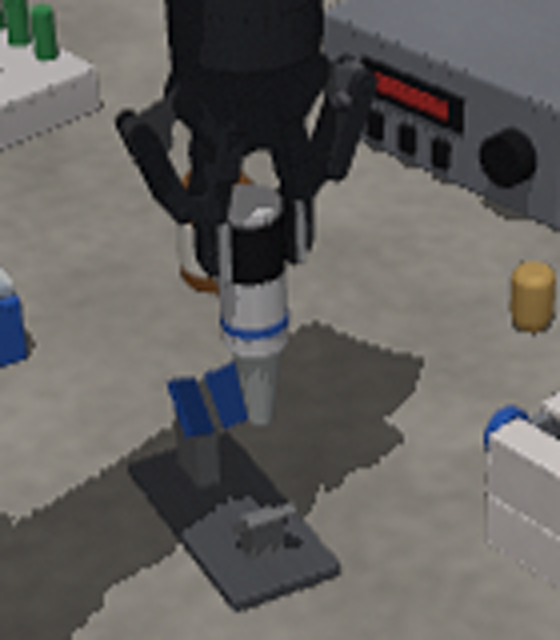

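Call:
send_rows(
  deltas=[
    {"x": -4,"y": 1,"z": 0,"spin": 0},
    {"x": -8,"y": 1.6,"z": 0,"spin": 0},
    {"x": -14,"y": 2.8,"z": 0,"spin": 0},
    {"x": -18,"y": 3.6,"z": 0,"spin": 0},
    {"x": -20,"y": 4,"z": 0,"spin": 0},
    {"x": -20,"y": 4,"z": 0,"spin": 0},
    {"x": -20,"y": 4,"z": 0,"spin": 0},
    {"x": -20,"y": 4,"z": 0,"spin": 0},
    {"x": -20,"y": 4,"z": 0,"spin": 0},
    {"x": -20,"y": 4,"z": 0,"spin": 0},
    {"x": -20,"y": 4,"z": 0,"spin": 0},
    {"x": -20,"y": 4,"z": 0,"spin": 0},
  ],
)

```text
clock: 27.02
tcp_pos: [0.457, -0.0927, 0.2031]
ee_rot: [-3.14, 0.0, 1.408]
force: [-0.9, 0.6, -2.9]
finger_gap: 0.0349
```

Call:
send_rows(
  deltas=[
    {"x": -20,"y": 4,"z": 0,"spin": 0},
    {"x": -20,"y": 4,"z": 0,"spin": 0},
    {"x": -19,"y": 3.8,"z": 0,"spin": 0},
    {"x": -17,"y": 3.4,"z": 0,"spin": 0},
    {"x": -12,"y": 2.4,"z": 0,"spin": 0},
    {"x": -7,"y": 1.4,"z": 0,"spin": 0},
    {"x": -3,"y": 0.6,"z": 0,"spin": 0},
    {"x": 0,"y": 0,"z": 0,"spin": 0},
    {"x": 0,"y": 0,"z": 0,"spin": 0},
  ],
)

```text
clock: 27.77
tcp_pos: [0.4612, -0.19, 0.2035]
ee_rot: [-3.141, -0.001, 1.409]
force: [0.7, 1.2, -3.1]
finger_gap: 0.0347
```

Run:
```python
from tilt import *
s=arm.get_state();print(s["clock"],s["tcp_pos"],s["ee_rot"],s["force"].round(2),s["finger_gap"])
np.save("w25.npy",arm.calibration("wrist"),allow_pickle=True)
im=arm.grab_frame("wrist")[:,:,::-1].copy();crop(im,240,200,410,430,2.6,"w25c.png");cv2.imwrite("pics/w25.png",im)
im=arm.grab_frame("side")[:,:,::-1].copy();crop(im,310,190,460,360,4,"s25.png")
im=arm.grab_frame("top")[:,:,::-1].copy();crop(im,330,150,450,290,4,"t25.png")
plan([.461,-.191,.205],1.408,2)
```

```text
27.7667 [ 0.46123666 -0.18999984  0.20345333] [-3.14078279e+00 -5.85542520e-04  1.40912342e+00] [ 0.75  1.17 -3.06] 0.034726228318266356
[{"x": -0.7, "y": -0.2, "z": -0.6, "spin": 06}, {"x": -0.7, "y": -0.1, "z": -0.7, "spin": 06}]
end [ 0.461 -0.191  0.205] 1.4081 max 0.7
```

View pics/w25c.png

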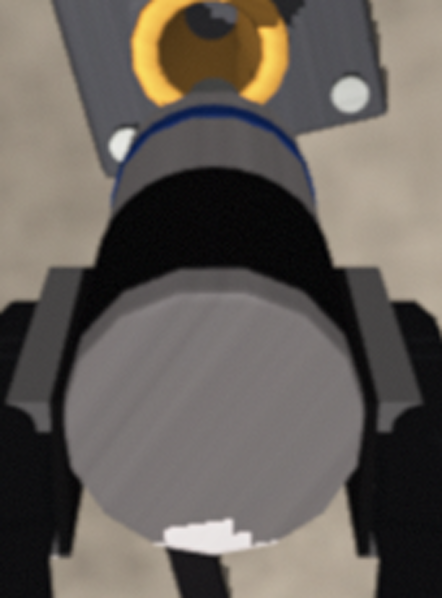

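View pics/s25.png

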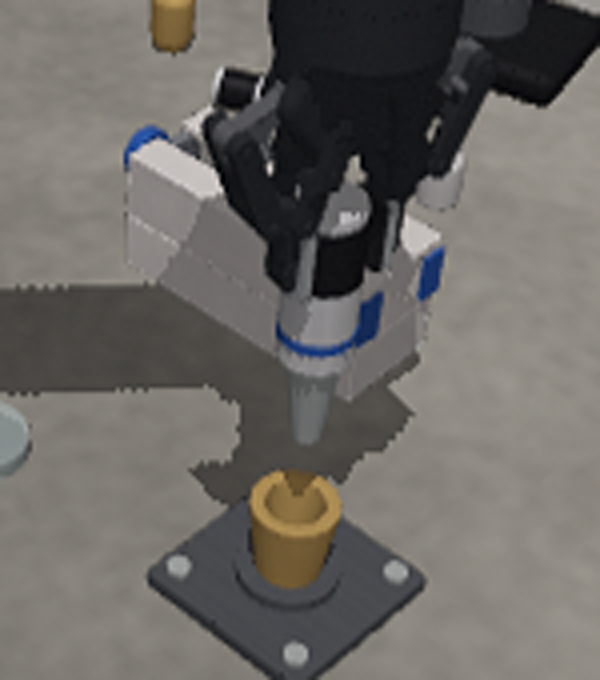

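View pics/w25.png

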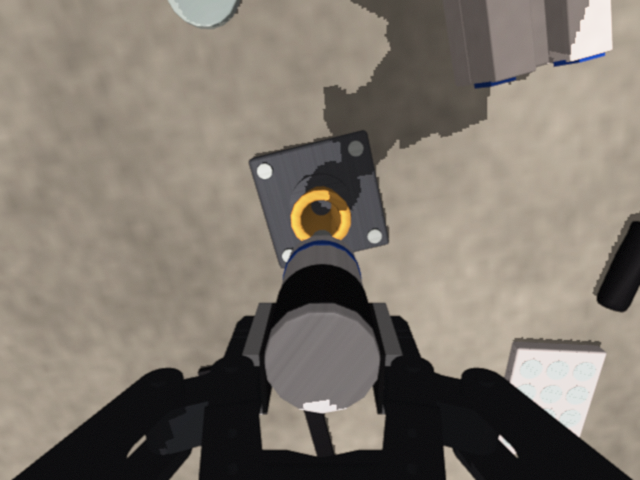

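```bash
python3 - <<'E'
from tilt import *
c=np.load("w25.npy",allow_pickle=True).item()
tcp=np.array([0.46123666,-0.18999984,0.20345333]);yaw=1.4091
k=2.6
v=[292/k+200,550/k+200,104/k+200,167/k+200]
f=fit(c,tcp,yaw,*v);r=least_squares(f,[0.1,0,116],x_scale=[.1,1,1],diff_step=1e-3);print("tilt",np.degrees(r.x[0]),r.x[1:],r.fun)
print("sock wrist",px2w(c,(321.3,216),.062))
X=np.array([np.cos(yaw),np.sin(yaw),0]);ax=np.array([0,0,1])*np.cos(r.x[0])+X*np.sin(r.x[0])
tip=tcp+[0,0,.0175]+X*r.x[1]/1000-ax*r.x[2]/1000;print("tip",tip)
for n in("side","top"):
    cc=arm.calibration(n);print(n,"tip",w2px(cc,tip),"rim",w2px(cc,[.4618,-.1863,.062]))
print("side rim obs",(310+296/4-.4,190+507/4-.4),"tip obs",(310+307/4-.4,190+436/4-.4))
cs=arm.calibration("side");print("sock side",px2w(cs,(310+296/4-.4,190+507/4-.4),.062), "tip side",px2w(cs,(310+307/4-.4,190+436/4-.4),tip[2]))
E
python3 - <<'E'
import cv2
im=cv2.imread("pics/w25.png");cv2.imwrite("pics/w25d.png",cv2.resize(im[180:260,270:370],None,fx=7,fy=7,interpolation=cv2.INTER_CUBIC))
E
```

```text
tilt 0.6457990959976837 [  4.01220592 116.91678946] [ 0.14955639 -0.0219421   0.28327056 -0.41032652]
sock wrist [ 0.46124005 -0.18582656  0.062     ]
tip [ 0.46167044 -0.18734056  0.10404397]
side tip [[385.35233732 299.32477222]] rim [[383.02905548 314.64872912]]
top tip [[389.24495939 240.21751565]] rim [[385.95557746 242.13729523]]
side rim obs (383.6, 316.35) tip obs (386.35, 298.6)
sock side [ 0.45948035 -0.19020392  0.062     ] tip side [ 0.46450797 -0.1871309   0.10404397]
```

View pics/w25d.png

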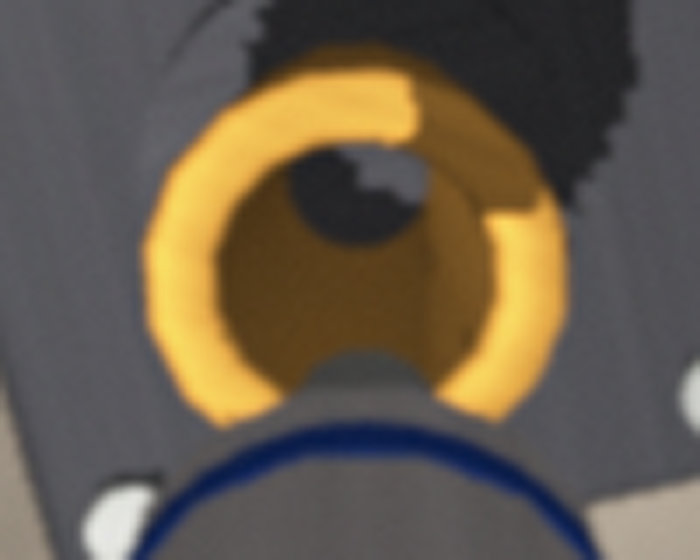

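View pics/t25.png

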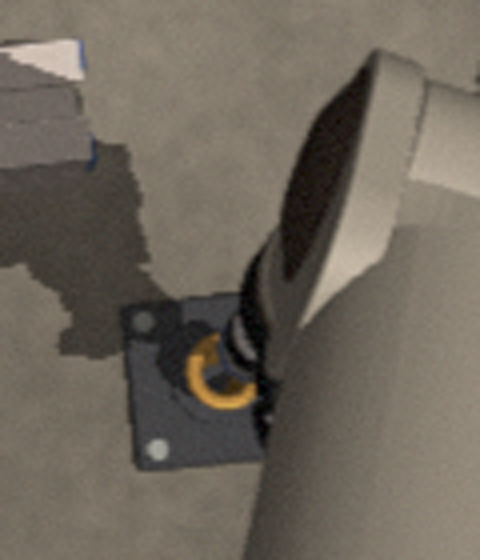

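Run:
```python
from tilt import *
c=np.load("w25.npy",allow_pickle=True).item()
print("sock wrist",px2w(c,(320.9,218.8),.062),px2w(c,(320.9,217.5),.062))
S=np.array([.4615,-.1865])
# predicted rim extents
th=np.linspace(0,6.283,361)
for S in ([.4615,-.1865],[.4615,-.188],[.461,-.185]):
    q=w2px(c,[[S[0]+.0225*np.cos(a),S[1]+.0225*np.sin(a),.062] for a in th]);print(S,q.min(0),q.max(0))
    q=w2px(c,[[S[0]+.0145*np.cos(a),S[1]+.0145*np.sin(a),.062] for a in th]);print("  inner",q.min(0),q.max(0))
print("obs outer L",270+145/7,"R",270+567/7,"top",180+66/7,"inner top",180+142/7, "inner L",270+217/7,"R",270+493/7)
cs=arm.calibration("side");print(w2px(cs,[[.4615,-.1865,.062],[.4615,-.1865,.104]]))
```

```text
sock wrist [ 0.46061304 -0.18785904  0.062     ] [ 0.46077128 -0.18689261  0.062     ]
[0.4615, -0.1865] [290.82315567 186.1510421 ] [352.79220131 246.05130705]
  inner [301.84016579 197.23258621] [341.76886705 235.82162973]
[0.4615, -0.188] [291.20453023 188.21673249] [353.0746482  247.92574358]
  inner [302.20377269 199.26219552] [342.06884529 237.72807162]
[0.461, -0.185] [289.76258771 184.19102055] [351.82519782 244.27280793]
  inner [300.79675287 195.30681214] [340.78544127 234.01275584]
obs outer L 290.7142857142857 R 351.0 top 189.42857142857142 inner top 200.28571428571428 inner L 301.0 R 340.42857142857144
[[382.99103794 314.77825663]
 [384.96794119 299.1350953 ]]
```

Call:
send_rows(
  deltas=[
    {"x": -1,"y": -0.6,"z": 4,"spin": 0},
    {"x": -1,"y": -0.6,"z": 8,"spin": 0},
    {"x": 0,"y": 0,"z": 10,"spin": 0},
    {"x": 0,"y": 0,"z": 8,"spin": 0},
    {"x": 0,"y": 0,"z": 4,"spin": 0},
    {"x": 0,"y": 0,"z": 2,"spin": 0},
    {"x": 0,"y": 0,"z": 0,"spin": 0},
    {"x": 0,"y": 0,"z": 0,"spin": 0},
  ],
)

```text
clock: 28.58
tcp_pos: [0.46, -0.1925, 0.1677]
ee_rot: [-3.141, -0.0, 1.409]
force: [-0.0, 0.1, -2.8]
finger_gap: 0.0348
```

Run:
```python
from tilt import *
s=arm.get_state();print(s["clock"],s["tcp_pos"],s["ee_rot"],s["force"].round(2),s["finger_gap"])
im=arm.grab_frame("side")[:,:,::-1].copy();crop(im,340,220,430,330,6,"s26.png")
im=arm.grab_frame("wrist")[:,:,::-1].copy();crop(im,260,180,380,280,6,"w26.png")
cs=arm.calibration("side");
tcp=s["tcp_pos"];print(w2px(cs,[tcp+[.0008,.0042,.0175-.1165]]),w2px(cs,[.461,-.188,.062]))
```

```text
28.5833 [ 0.46001337 -0.19251413  0.16768015] [-3.14136466e+00 -3.64674022e-05  1.40863223e+00] [-0.04  0.09 -2.81] 0.034795545272436765
[[383.71056934 313.04370098]] [[383.35515333 315.33847631]]
```

View pics/s26.png

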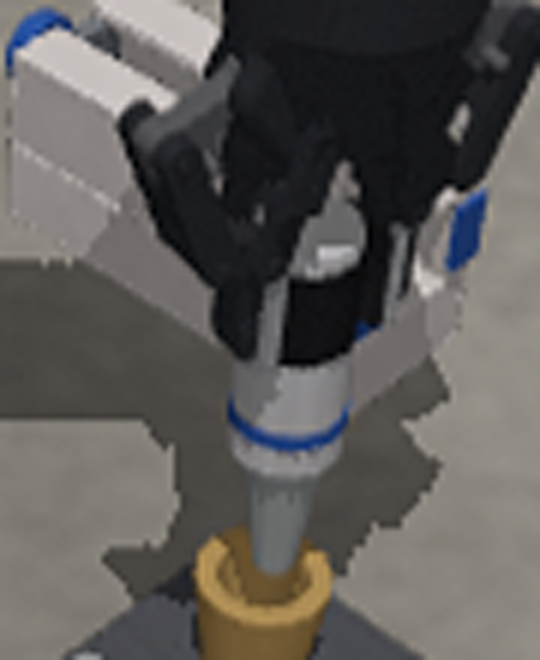

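View pics/w26.png

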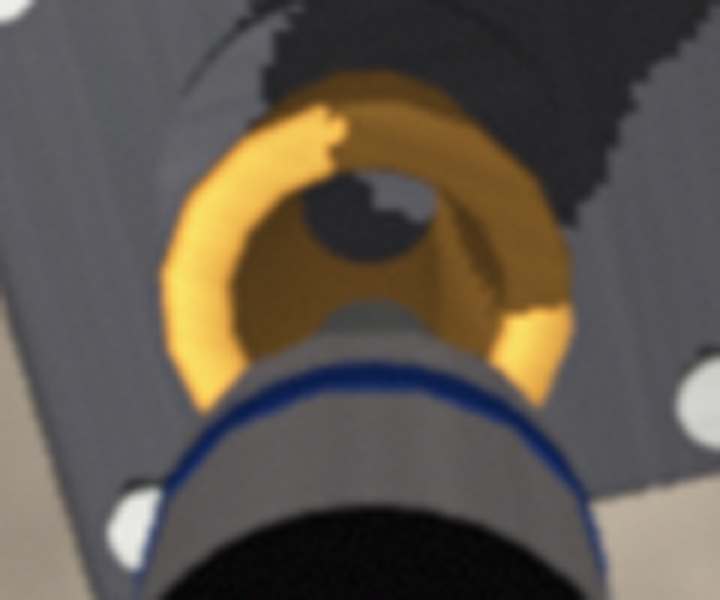

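Run:
```python
from tilt import *
cs=arm.calibration("side");b=w2px(cs,[.461,-.188,.062])[0]
print((w2px(cs,[.471,-.188,.062])[0]-b),(w2px(cs,[.461,-.178,.062])[0]-b),(w2px(cs,[.461,-.188,.072])[0]-b))
c=arm.calibration("wrist");b=w2px(c,[.461,-.188,.062])[0]
print((w2px(c,[.471,-.188,.062])[0]-b),(w2px(c,[.461,-.178,.062])[0]-b),b)
th=np.linspace(0,6.283,361)
q=w2px(c,[[.461+.0225*np.cos(a),-.188+.0225*np.sin(a),.062] for a in th]);print(q.min(0),q.max(0))
print("obs L,R,top",260+162/6,260+574/6,180+100/6)
```

```text
[ 3.69181442 -2.34884468] [-3.64499499 -2.93444843] [ 0.4638139  -3.64776024]
[15.38189207 -2.40209767] [ -2.54229625 -14.85914571] [321.73521461 229.45517818]
[286.7239927  195.04110598] [356.74894762 262.02509002]
obs L,R,top 287.0 355.6666666666667 196.66666666666666
```

Call:
send_rows(
  deltas=[
    {"x": 0,"y": -0.4,"z": 4,"spin": 0},
    {"x": 0,"y": 0,"z": 5,"spin": 0},
    {"x": 0,"y": 0,"z": 5,"spin": 0},
    {"x": 0,"y": 0,"z": 5,"spin": 0},
    {"x": 0,"y": 0,"z": 3,"spin": 0},
    {"x": 0,"y": 0,"z": 0,"spin": 0},
  ],
)

```text
clock: 29.18
tcp_pos: [0.4588, -0.1922, 0.1447]
ee_rot: [-3.14, -0.0, 1.409]
force: [0.3, 0.4, -3.1]
finger_gap: 0.0351
```

Call:
send_rows(
  deltas=[
    {"x": 0,"y": 0,"z": 3,"spin": 0},
    {"x": 0,"y": 0,"z": 3,"spin": 0},
    {"x": 0,"y": 0,"z": 0,"spin": 0},
  ],
)

```text
clock: 29.43
tcp_pos: [0.4593, -0.1923, 0.1392]
ee_rot: [-3.141, -0.0, 1.409]
force: [-0.3, 0.5, -2.1]
finger_gap: 0.0347
```

Call:
send_rows(
  deltas=[
    {"x": 0,"y": 0,"z": 3,"spin": 0},
    {"x": 0,"y": 0,"z": 2,"spin": 0},
    {"x": 0,"y": 0,"z": 0,"spin": 0},
  ],
)

```text
clock: 29.68
tcp_pos: [0.4593, -0.1923, 0.1344]
ee_rot: [-3.141, -0.0, 1.409]
force: [-0.4, -0.3, -2.5]
finger_gap: 0.0346
```

Call:
send_rows(
  deltas=[
    {"x": 0,"y": 0,"z": 2,"spin": 0},
    {"x": 0,"y": 0,"z": 2,"spin": 0},
    {"x": 0,"y": 0,"z": 1,"spin": 0},
    {"x": 0,"y": 0,"z": 0,"spin": 0},
  ],
)

```text
clock: 30.02
tcp_pos: [0.4593, -0.1923, 0.1295]
ee_rot: [-3.141, -0.0, 1.409]
force: [0.9, -0.1, -3.4]
finger_gap: 0.0347
```

Call:
send_rows(
  deltas=[
    {"x": 0,"y": 0,"z": 2,"spin": 0},
    {"x": 0,"y": 0,"z": 2,"spin": 0},
    {"x": 0,"y": 0,"z": 1,"spin": 0},
    {"x": 0,"y": 0,"z": 0,"spin": 0},
  ],
)

```text
clock: 30.35
tcp_pos: [0.4595, -0.1922, 0.1245]
ee_rot: [-3.141, -0.0, 1.409]
force: [0.6, 0.7, -2.8]
finger_gap: 0.0348
```

Call:
send_rows(
  deltas=[
    {"x": 0,"y": 0,"z": 2,"spin": 0},
    {"x": 0,"y": 0,"z": 1,"spin": 0},
    {"x": 0,"y": 0,"z": 0,"spin": 0},
    {"x": 0,"y": 0,"z": 0,"spin": 0},
  ],
)

```text
clock: 30.68
tcp_pos: [0.4597, -0.1921, 0.1217]
ee_rot: [-3.142, -0.0, 1.409]
force: [0.4, 1.8, -3.7]
finger_gap: 0.0346
```

Call:
send_rows(
  deltas=[
    {"x": 0.4,"y": 0.2,"z": 1.5,"spin": 0},
    {"x": 0,"y": 0,"z": 1.5,"spin": 0},
    {"x": 0,"y": 0,"z": 0,"spin": 0},
    {"x": 0,"y": 0,"z": 0,"spin": 0},
  ],
)

```text
clock: 31.02
tcp_pos: [0.4599, -0.1919, 0.1187]
ee_rot: [3.142, -0.0, 1.409]
force: [1.6, 2.2, -4.6]
finger_gap: 0.0348
```

Call:
send_rows(
  deltas=[
    {"x": 0.4,"y": 0.2,"z": 1.5,"spin": 0},
    {"x": 0,"y": 0,"z": 1.5,"spin": 0},
    {"x": 0,"y": 0,"z": 0,"spin": 0},
    {"x": 0,"y": 0,"z": 0,"spin": 0},
  ],
)

```text
clock: 31.35
tcp_pos: [0.4601, -0.1915, 0.1156]
ee_rot: [-3.141, -0.0, 1.409]
force: [0.9, 2.5, -3.4]
finger_gap: 0.0346
```

Run:
```python
from tilt import *
s=arm.get_state();print(s["clock"],s["tcp_pos"],s["ee_rot"],s["force"].round(2),s["torque"].round(3))
im=arm.grab_frame("side")[:,:,::-1].copy();crop(im,340,230,430,340,6,"s27.png")
im=arm.grab_frame("wrist")[:,:,::-1].copy();crop(im,240,200,410,430,2.6,"w27.png")
```

```text
31.35 [ 0.46005691 -0.19153326  0.11559221] [-3.14138561e+00 -1.66968753e-04  1.40879230e+00] [ 0.87  2.48 -3.36] [ 0.628 -0.393  0.04 ]
```

View pics/s27.png

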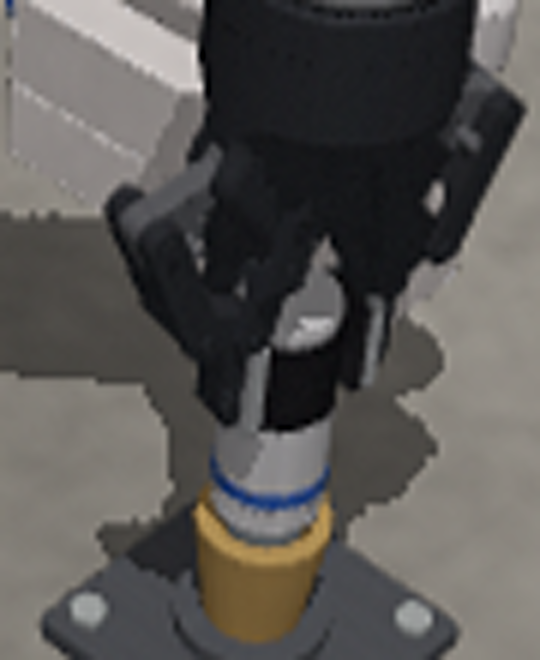

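View pics/w27.png

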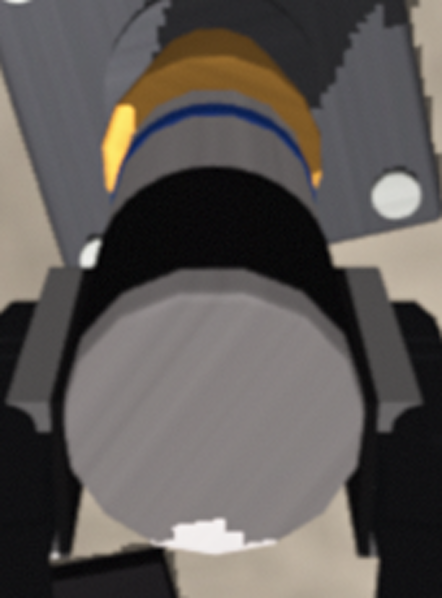

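Going in cleanly, shoulder a few millimetres above the rim. Shift slightly with the side force and continue.

Call:
send_rows(
  deltas=[
    {"x": 0.6,"y": 0.2,"z": 1,"spin": 0},
    {"x": 0,"y": 0,"z": 1,"spin": 0},
    {"x": 0,"y": 0,"z": 0,"spin": 0},
    {"x": 0,"y": 0,"z": 0,"spin": 0},
  ],
)

```text
clock: 31.78
tcp_pos: [0.4602, -0.1911, 0.1137]
ee_rot: [-3.141, -0.0, 1.409]
force: [1.2, 1.7, -3.4]
finger_gap: 0.0348
```

Call:
send_rows(
  deltas=[
    {"x": 0.5,"y": 0.1,"z": 1,"spin": 0},
    {"x": 0,"y": 0,"z": 1,"spin": 0},
    {"x": 0,"y": 0,"z": 0,"spin": 0},
    {"x": 0,"y": 0,"z": 0,"spin": 0},
  ],
)

```text
clock: 32.12
tcp_pos: [0.4604, -0.1907, 0.1116]
ee_rot: [-3.141, 0.0, 1.409]
force: [-0.6, 1.6, -2.7]
finger_gap: 0.0346
```

Call:
send_rows(
  deltas=[
    {"x": 0.2,"y": 0,"z": 1,"spin": 0},
    {"x": 0,"y": 0,"z": 1,"spin": 0},
    {"x": 0,"y": 0,"z": 0,"spin": 0},
    {"x": 0,"y": 0,"z": 0,"spin": 0},
  ],
)

```text
clock: 32.45
tcp_pos: [0.4604, -0.1905, 0.1097]
ee_rot: [-3.141, -0.0, 1.409]
force: [-0.6, 1.4, -0.9]
finger_gap: 0.0348
```

Call:
send_rows(
  deltas=[
    {"x": 0.2,"y": 0,"z": 1,"spin": 0},
    {"x": 0,"y": 0,"z": 0,"spin": 0},
    {"x": 0,"y": 0,"z": 0,"spin": 0},
  ],
)

```text
clock: 32.7
tcp_pos: [0.4605, -0.1906, 0.1092]
ee_rot: [-3.141, 0.0, 1.408]
force: [-3.1, 1.1, 5.3]
finger_gap: 0.0346
```

Call:
send_rows(
  deltas=[
    {"x": 0,"y": 0,"z": 1.5,"spin": 0},
    {"x": 0,"y": 0,"z": 0,"spin": 0},
    {"x": 0,"y": 0,"z": 0,"spin": 0},
  ],
)

```text
clock: 32.95
tcp_pos: [0.4606, -0.1908, 0.109]
ee_rot: [3.141, 0.0, 1.408]
force: [-6.2, 2.2, 17.9]
finger_gap: 0.0346
```

Run:
```python
from tilt import *
s=arm.get_state();print(s["clock"],s["tcp_pos"],s["ee_rot"],s["force"].round(2),s["torque"].round(3))
im=arm.grab_frame("side")[:,:,::-1].copy();crop(im,340,230,430,340,6,"s28.png")
im=arm.grab_frame("wrist")[:,:,::-1].copy();crop(im,240,200,410,430,2.6,"w28.png")
```

```text
32.95 [ 0.46060629 -0.19084623  0.10902718] [3.14129852e+00 2.39918913e-04 1.40814633e+00] [-6.23  2.19 17.86] [0.909 1.763 0.105]
```

View pics/s28.png

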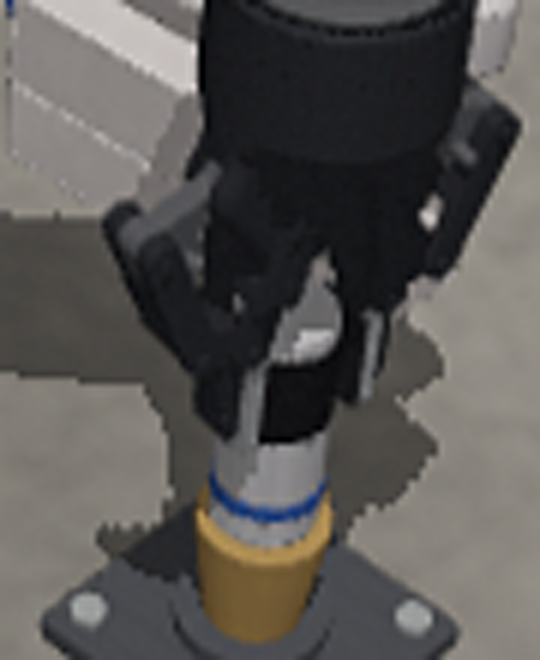

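Call:
send_rows(
  deltas=[
    {"x": 0,"y": -1,"z": -0.5,"spin": 0},
    {"x": 0,"y": 0,"z": 0,"spin": 0},
    {"x": 0,"y": 0,"z": 0,"spin": 0},
  ],
  squeeze=30,
)

```text
clock: 33.3
tcp_pos: [0.4604, -0.1907, 0.1091]
ee_rot: [3.14, 0.0, 1.408]
force: [-3.0, 0.3, 11.0]
finger_gap: 0.0348
```

Call:
send_rows(
  deltas=[
    {"x": 0,"y": -0.5,"z": 0.5,"spin": 0},
    {"x": 0,"y": 0,"z": 0,"spin": 0},
    {"x": 0,"y": 0,"z": 0,"spin": 0},
  ],
)

```text
clock: 33.55
tcp_pos: [0.4604, -0.1908, 0.1091]
ee_rot: [3.139, 0.0, 1.408]
force: [-3.7, 2.1, 13.9]
finger_gap: 0.0348
```

Run:
```python
from tilt import *
s=arm.get_state();print(s["clock"],s["tcp_pos"],s["ee_rot"],s["force"].round(2),s["torque"].round(3))
np.save("w29.npy",arm.calibration("wrist"),allow_pickle=True)
im=arm.grab_frame("wrist")[:,:,::-1].copy();crop(im,240,200,410,430,2.6,"w29.png")
```

```text
33.55 [ 0.46037253 -0.19075171  0.10906083] [3.13882913e+00 4.64791250e-04 1.40814998e+00] [-3.66  2.11 13.92] [ 0.79   0.975 -0.006]
```

View pics/w29.png

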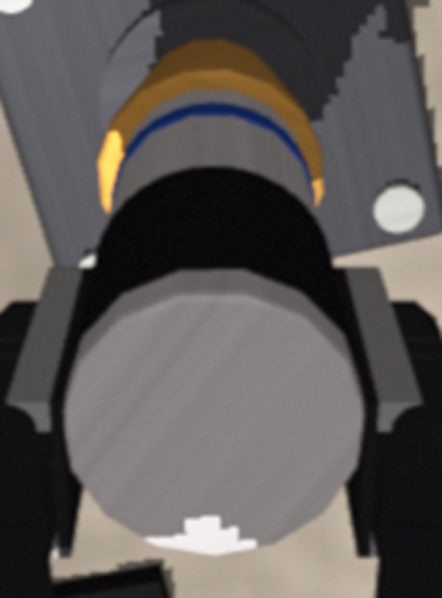

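Call:
send_rows(
  deltas=[
    {"x": 0,"y": 0,"z": -0.8,"spin": 0},
    {"x": 0,"y": 0,"z": 0,"spin": 0},
    {"x": 0,"y": 0,"z": 0,"spin": 0},
  ],
  squeeze=20,
)

```text
clock: 33.85
tcp_pos: [0.4603, -0.1907, 0.1091]
ee_rot: [3.139, 0.001, 1.408]
force: [-0.7, 1.0, 7.5]
finger_gap: 0.0351
```

Call:
send_rows(
  deltas=[
    {"x": 0,"y": 0,"z": 0,"spin": 0},
    {"x": 0,"y": 0,"z": 0,"spin": 0},
    {"x": 0,"y": 0,"z": 0,"spin": 0},
    {"x": 0,"y": 0,"z": 0,"spin": 0},
  ],
  hand=0,
)

```text
clock: 34.18
tcp_pos: [0.4591, -0.1901, 0.1079]
ee_rot: [-3.142, 0.0, 1.409]
force: [0.2, 0.6, -0.2]
finger_gap: 0.0429
```

Call:
send_rows(
  deltas=[
    {"x": 0,"y": 0,"z": 0,"spin": 0},
    {"x": 0,"y": 0,"z": 0,"spin": 0},
    {"x": 0,"y": 0,"z": 0,"spin": 0},
    {"x": 0,"y": 0,"z": 0,"spin": 0},
  ],
  hand=-1,
)

```text
clock: 34.52
tcp_pos: [0.4591, -0.19, 0.108]
ee_rot: [-3.142, -0.0, 1.409]
force: [0.2, -0.6, -1.0]
finger_gap: 0.0851
```

Run:
```python
from tilt import *
s=arm.get_state();print(s["clock"],s["tcp_pos"],s["ee_rot"],s["force"].round(2),s["finger_gap"])
im=arm.grab_frame("wrist")[:,:,::-1].copy();crop(im,200,160,450,440,2.1,"w30.png")
im=arm.grab_frame("side")[:,:,::-1].copy();crop(im,340,230,430,340,6,"s30.png")
```

```text
34.5167 [ 0.45913803 -0.19001714  0.10802038] [-3.14151740e+00 -4.61574959e-05  1.40860392e+00] [ 0.18 -0.58 -1.02] 0.08514704938351383
```

View pics/w30.png

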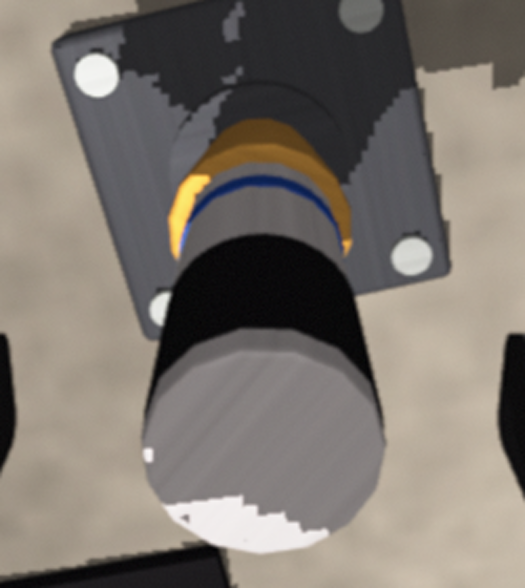

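View pics/s30.png

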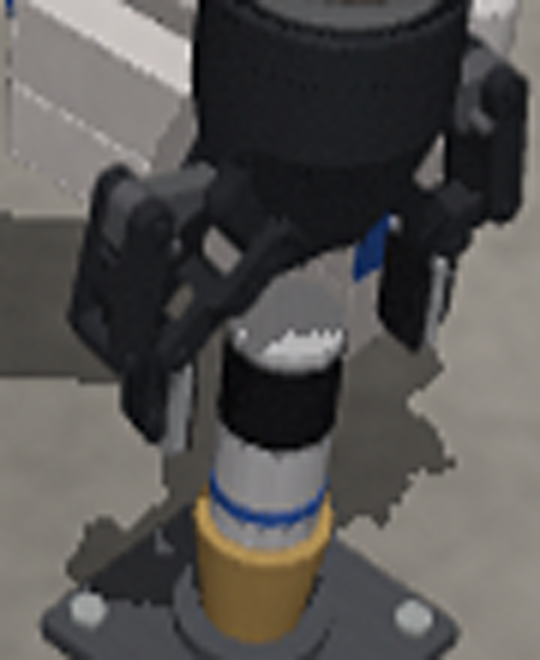

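Released; the post stands still. Retreat straight up.

Call:
send_rows(
  deltas=[
    {"x": 0,"y": 0,"z": -8,"spin": 0},
    {"x": 0,"y": 0,"z": -20,"spin": 0},
    {"x": 0,"y": 0,"z": -30,"spin": 0},
    {"x": 0,"y": 0,"z": -30,"spin": 0},
    {"x": 0,"y": 0,"z": -30,"spin": 0},
    {"x": 10,"y": 0,"z": -15,"spin": 0},
    {"x": 25,"y": 0,"z": 0,"spin": 0},
    {"x": 30,"y": 0,"z": 0,"spin": 0},
    {"x": 20,"y": 0,"z": 0,"spin": 0},
    {"x": 5,"y": 0,"z": 0,"spin": 0},
    {"x": 0,"y": 0,"z": 0,"spin": 0},
    {"x": 0,"y": 0,"z": 0,"spin": 0},
  ],
)

```text
clock: 35.62
tcp_pos: [0.4736, -0.102, 0.2414]
ee_rot: [3.141, 0.001, 1.409]
force: [-0.1, 0.5, 0.6]
finger_gap: 0.0855
```

Run:
```python
from tilt import *
s=arm.get_state();print(s["clock"],s["tcp_pos"],s["force"].round(2))
im=arm.grab_frame("side")[:,:,::-1].copy();crop(im,340,230,430,340,6,"s31.png");cv2.imwrite("pics/side31.png",im)
im=arm.grab_frame("top")[:,:,::-1].copy();cv2.imwrite("pics/top31.png",im)
cs=arm.calibration("side")
print("pred side: head ctr, shoulder ctr",w2px(cs,[[.4608,-.1875,.147],[.4608,-.1875,.062]]))
```

```text
35.6167 [ 0.47355022 -0.10201561  0.24140034] [-0.11  0.46  0.61]
pred side: head ctr, shoulder ctr [[387.22637215 282.64334021]
 [383.09764162 315.23809946]]
```

View pics/s31.png

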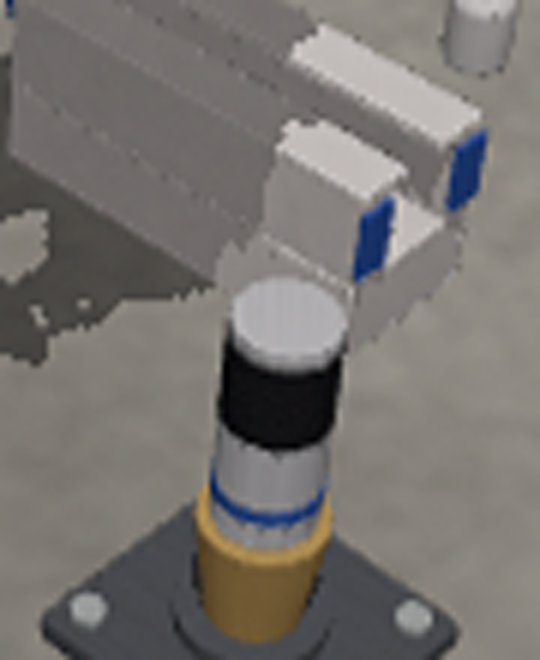

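View pics/side31.png

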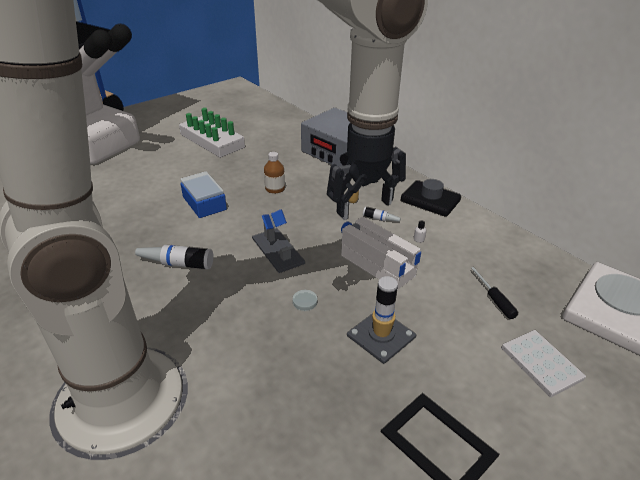

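View pics/top31.png

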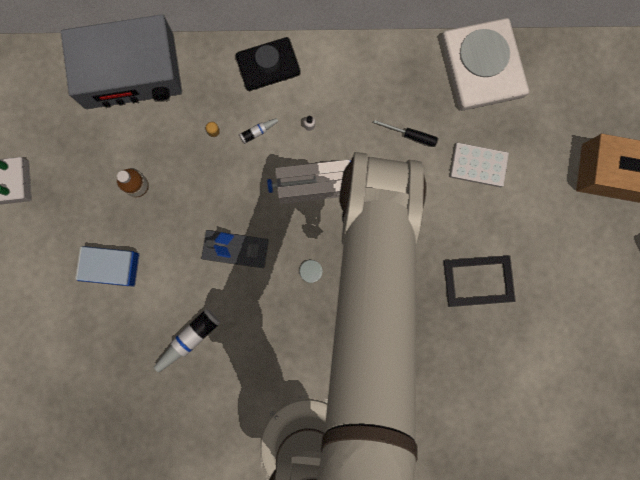

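```bash
python3 -c "
from workcell import arm
print(arm.close_job())"
```

```text
the job is handed in; nothing more can be done
None
```

The post now stands upright in the manipulator base with its taper fully home. I handed the job in at about 35.7 s, with the gripper open and clear of everything.

- **Rod and draw:** I pushed the rod in until it stopped at about 18 N; the tip then measured 125 mm from the sleeve's origin, as it should fully in. I drew the post out by its taper.
- **Rest:** The tool can only point down. I tilted the post to 45° by pressing its body on the trough's upper edge and letting it turn in a light grip. I let go of it seated in the trough against the stop.
- **Head and socket:** I took it by the head and turned it upright about its tip on the stop. I then lowered it into the socket, holding on until it stopped hard at 14–18 N, and let go.

**Last checks:**
- In the side picture the shoulder sits on the rim, and the head is within about 1 pixel of where a fully home post should be.
- The post did not move when I let go.
- The bystanders I could see in the last top and side pictures look to be where they started.

**What disagreed:** Before the insertion, the side and wrist cameras differed by 2–3 mm on how far the post was off the socket centre. The taper went in with only 1–3 N of side force, rising to about 6 N in the final press.

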